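# Unload and reload a drill jig

### The arm

A 6-joint arm with a two-finger parallel gripper is mounted at the origin on the work surface; the furniture and walls round the work are solid. World frame = base frame: x ahead of the robot, y to its left, z up, the work surface at z = 0. Lengths are in m, angles in rad, forces in N, time in s.
With the tool pointing down it reaches from about 0.375 to 0.925 m from the base axis. Payload 5.7 kg.
Tool frame: the origin (TCP) lies midway between the tips of the shut fingers; the grasp point (between the pads) lies ctrl.grip_depth behind it (ctrl.grip_depth is the distance from the TCP to the grasp point, in m); z points along the fingers, y is the direction in which the jaws open and shut (so a half turn about z gives the same grasp; the last joint's range is limited). The gripper opens to 88 mm and grips with 3 to 60 N. Pads are 20 mm wide; open, the fingers measure 115 mm over their backs; the gripper's body (75 mm by 178 mm) begins 61 mm behind the grasp point.
Start: joints at [-1.322, 0.359, 1.51, -0, 1.272, -0.115], TCP at [0.213, -0.561, 0.223] pointing down, gripper open.
Joint ranges: [-2.97, 2.97], [-1.01, 2.36], [0.21, 2.38], [-0.96, 4.11], [0.2, 2.71], [-2.98, 2.98]. Speed limits (rad/s): [2.39, 2.39, 3.14, 3.14, 3.14, 3.14].

### API

Orientations are given as a rotation vector (axis times angle).
In Python, from plant import ctrl gives the robot as it stands.
- The arm moves only by the tool send_rows, never from a script. Its argument "series" is a list of rows, each a list of 5 numbers: the finger opening in mm, from 0 to 87.8, then the shift along the tool's x, y, z in mm, then the turn about the tool's z in degrees. A call has 1 to 20 rows; each row is the pose to reach, as a shift and turn from the pose measured when the call began, along the tool's axes at that moment; what a row does not reach only later rows make up. A row lasts 1/8 s, in which the tool goes at most 62.5 mm and 10.7 degrees, less where a joint would pass 70% of its speed; a pose out of reach is approached as far as the arm can. A call with a gripper value outside its range is refused whole. The fingers move at their own pace and stop on an object; the grip force is fixed at half the most. Time passes only in rows, so rows that repeat a pose let the fingers close. It gives the time, the measured TCP pose, the force and the opening at its end, in the units of the state.
- ctrl.state(): the state, without advancing time (a new reading comes with each control period).
- ctrl.read_camera(name): name is "scene" or "side" or "wrist"; returns a dict with "img" (480x640x3 uint8, red, green, blue), "range_z" (480x640 float32, m along the optical axis (not along the pixel's ray), 0 where there is no reading), "fx", "fy", "cx", "cy" (pixels), "T" (4x4, takes a point from camera to world coordinates); the wrist camera has in their place "mount" (4x4, takes a point from camera to tool coordinates, whose origin is the TCP and whose axes are the flange's). Camera axes: x right, y down, z forward; pixel columns grow to the right and rows downward; lengths in m; the calibration is good to about 2 mm. A picture is of the moment at which its call begins: read the wrist's pose just before it.
- ctrl.close_job(): hands the job in, once; it reports no verdict.
The state is a dict: "clock": time; "joint_pos": joint angles; "qd": joint speeds; "effort": joint torques, N m; "ee_pos": TCP position; "eef_rot": TCP orientation; "force": force on the tool from outside, world axes, zero at the start; "ft_torque": the same for the moment, N m; "opening": opening from 0.0 (shut) to 1.0 (fully open).
Only numpy, scipy, OpenCV 4.12 (cv2) and the standard library are available. Lean on these libraries where they do the work, as an engineer would, in place of code of your own. Each camera call takes 0.05 s, during which the arm holds its last target.

### The job

The plate in the drill jig has its middle hole drilled and must be changed for the blank one. Lift the drill bush out and stand it on the rubber mat, lay the bush plate on the mat too, put the drilled plate in the grey tray, then load the blank into the jig and put the bush plate and last the bush back, each fully seated. Leave the hex key and the marker where they lie.

Things in the scene. Friction and masses are not known exactly. Their poses are not given: they have to be found in the camera images.
- jig: Drill jig, fixed: dark steel base 180x118x16 mm (x, y, z). Origin: centre of its underside. Two guide posts at x = +-70 mm, y = 0: 22 mm thick shoulders up to z = 47 mm carry the bush plate, 14 mm round-nosed pins go on up to z = 73 mm. Nest for a plate: rest rails at y = +-30 mm, top at z = 34 mm, and six 8 mm pointed dowels up to z = 45.5 mm at (+-21, +-30) and (0, +-51) mm.
- bush_plate: Bush plate: flat aluminium plate 170x46x12 mm (x, y, z), 0.3 kg. Origin: centre of its underside. Through holes: 29 mm in the middle for the bush, 17 mm at x = +-70 mm for the guide posts. At the start on the posts' shoulders, its x along the jig's x (either way round fits), underside at z = 47 mm. Grip it across its 46 mm width at the middle.
- drill_bush: Drill bush: loose round steel bush, 28 mm high, z up: head 36 mm diameter, 14 mm high, on a body 25 mm diameter, 14 mm long with chamfered nose. Origin: centre of the nose's underside. Seated, the head rests on the bush plate's top and the nose is 2 mm below the plate's underside. Stands upright on its nose by itself.
- drilled_plate: Drilled plate: metal plate 30x90x8 mm (its x, y, z) with three holes in a row, one of them in the middle. Origin: centre of its underside. At the start in the jig's nest under the bush plate, its ends showing on both sides.
- blank_plate: Blank plate: metal plate 30x90x8 mm (x, y, z) with a hole near each end only, lying on the bench. Origin: centre of its underside. In the nest it lies on the rails, length along the jig's y (either way round), centred over the jig's origin, 2 mm of play to the dowels on every side. Between the rails, fingers at its long edges may reach down to 16 mm above the bench.
- mat: Side area: black rubber mat 180x120x5 mm (its x, y, z) fixed flat on the bench. Origin: centre of its underside, its top is at z = 5 mm. Has room for the bush plate (along x) and the bush next to it.
- tray: Grey parts tray, open on top, fixed: 140x115x24 mm outside (its x, y, z), walls and floor 3 mm. Origin: centre of its underside. Takes the drilled plate lying flat on its floor, best with its length along the tray's x.
- hex_key: Bystander: small black hex key, 33x93 mm, 6 mm high, lying on the bench. Leave alone.
- marker: Bystander: black and white marker pen, 132 mm long, 15 mm thick, lying on the bench. Leave alone.
Not all that is in view belongs to the job. Of the things that look like the tray, the larger one is meant.

How it is judged:
By the outcome, as a careful person would: the job done as asked, in the order asked, and still so for the second after the job is handed in, with the robot touching nothing.
It also fails if it takes over 131 s, if anything falls off the work surface, if the arm or the gripper's body presses on something with over 40 N, if the wrist force passes 120 N, or if a joint passes its speed limit or range.

## Working session

There is one attempt and no reset: what is moved stays moved. The work goes in short steps, Python scripts to look and compute and a tool call to move; the robot and the scene stay as the last step left them, time stands still between calls to the robot, and variables do not carry over. Pictures are saved under pics/ and viewed, and the job is handed in when it is done.

Besides the shell and the picture viewer there is one more tool, called after "Call:" as a command line: name --pt "numbers of a row" for each row, then --argument value for the rest. send_rows: Moves the arm, as the interface text tells. Its arguments: {"type":"object","properties":{"series":{"type":"array","items":{"type":"array","items":{"type":"number"}}}},"required":["series"]}

```bash
ls; mkdir -p pics
cat > h.py <<'E'
import numpy as np, cv2
from scipy.spatial.transform import Rotation as R
from plant import ctrl
def snap(n,f):
    s=ctrl.state(); c=ctrl.read_camera(n)
    if n=="wrist":
        T=np.eye(4);T[:3,:3]=R.from_rotvec(s["eef_rot"]).as_matrix();T[:3,3]=s["ee_pos"];c["T"]=T@c["mount"]
    np.savez("pics/"+f+".npz",**{k:v for k,v in c.items()})
    cv2.imwrite("pics/"+f+".png",c["img"][:,:,::-1]); return c
def load(f): return dict(np.load("pics/"+f+".npz"))
def P(c,u,v,z=None):
    """pixel->world; by depth or on plane z"""
    d=np.array([(u-c["cx"])/c["fx"],(v-c["cy"])/c["fy"],1.0]); T=c["T"]
    if z is None:
        k=c["range_z"][int(round(v)),int(round(u))]
    else:
        k=(z-T[2,3])/(T[:3,:3]@d)[2]
    return T[:3,:3]@(d*k)+T[:3,3]
def crop(f,x0,y0,x1,y1,s,o):
    im=cv2.imread("pics/"+f+".png")[y0:y1,x0:x1]
    cv2.imwrite("pics/"+o+".png",cv2.resize(im,None,fx=s,fy=s,interpolation=cv2.INTER_CUBIC))
E
python3 - <<'E'
from h import *
for n in("scene","side","wrist"):
    c=snap(n,n+"0"); print(n,c["T"].round(3).tolist(),c["fx"],c["cx"],c["cy"])
s=ctrl.state(); print(s, ctrl.grip_depth)
E
```

```text
pics
scene [[-0.828, -0.236, 0.509, -0.009], [-0.561, 0.383, -0.734, 0.832], [-0.022, -0.893, -0.45, 0.6], [0.0, 0.0, 0.0, 1.0]] 498.5547512106173 320.86326169151397 239.69126819310068
side [[-0.916, -0.186, 0.355, 0.076], [-0.4, 0.381, -0.833, 1.181], [0.02, -0.906, -0.424, 0.682], [0.0, 0.0, 0.0, 1.0]] 553.3316941509289 317.2767517605274 240.79245021011303
wrist [[0.354, -0.894, -0.274, 0.289], [-0.935, -0.339, -0.102, -0.532], [-0.001, 0.293, -0.956, 0.384], [0.0, 0.0, 0.0, 1.0]] 416.9426852832069 320.39093702931075 234.33089854271805
{'clock': 0.15, 'joint_pos': array([-1.32210780e+00,  3.59350043e-01,  1.51118477e+00, -2.44593383e-05,
        1.27245541e+00, -1.15111377e-01]), 'qd': array([-0.00044101, -0.00204691, -0.00461753,  0.00046825,  0.00086496,
       -0.00018694]), 'effort': array([-3.80075824e-05, -5.15756536e+01, -2.71009415e+01,  6.73930580e-02,
        3.06015601e-02, -8.68773554e-05]), 'ee_pos': array([ 0.21334595, -0.56023156,  0.22199607]), 'eef_rot': array([-3.08838997e+00, -5.68068574e-01,  1.83064574e-04]), 'force': array([ 0.54251207, -0.95272433, -0.26525635]), 'ft_torque': array([ 0.01332202, -0.01553976,  0.03912647]), 'opening': 0.9983705622265314} 0.0187
```

View pics/scene0.png

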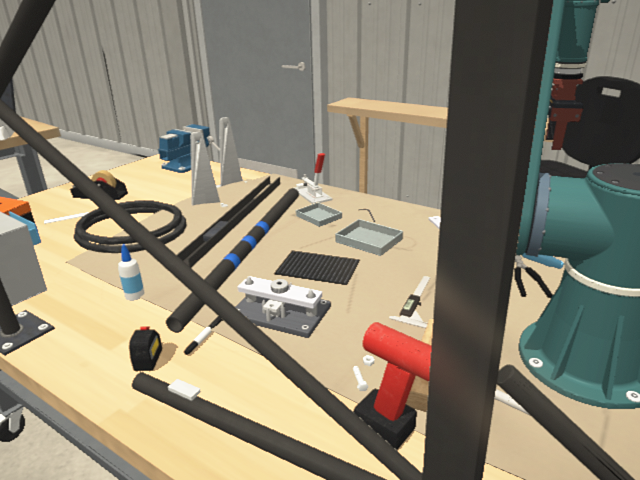

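View pics/side0.png

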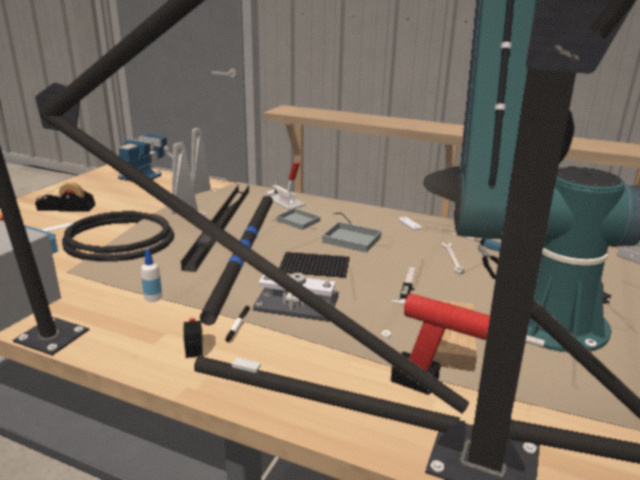

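View pics/wrist0.png

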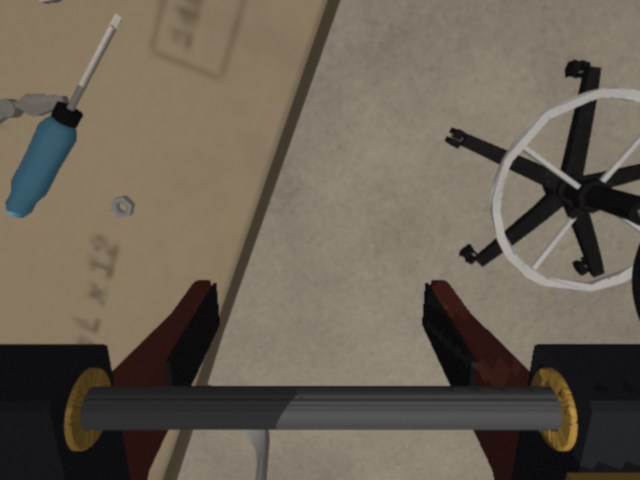

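Run:
```python
from h import *
c=load("scene0")
for n,u,v in [("jig bush",279,284),("post L",246,282),("post R",313,296),("mat",318,267),("tray",370,238),("small",318,216),("tubeblue",236,255),("tubetop",290,196),("tubebot",180,322),("diag",200,290),("diag2",300,380),("lowbar",280,425),("lowbarL",140,380),("white on bar",183,388),("white435",435,219),("hexkey",367,213),("marker",205,333),("caliper",412,300),("drill",400,340),("post",480,200),("channel",230,225)]:
    print(n,P(c,u,v).round(3))
c=load("side0")
for n,u,v in [("jig bush",297,281),("white410",410,222),("wrench",453,256),("white on bar",245,366),("hex",344,216),("tray",352,237),("marker",238,322),("diag",250,260),("diag2",350,340)]:
    print(n,P(c,u,v).round(3))
crop("scene0",230,180,460,350,3.4,"c1"); crop("side0",230,180,470,350,3.3,"c2")
```

```text
jig bush [0.548 0.181 0.074]
post L [0.621 0.198 0.063]
post R [0.477 0.163 0.06 ]
mat [ 0.586 -0.011  0.008]
tray [ 0.561 -0.219  0.003]
small [ 0.761 -0.266  0.002]
tubeblue [0.761 0.082 0.033]
tubetop [ 0.881 -0.291  0.033]
tubebot [0.673 0.336 0.028]
diag [0.464 0.447 0.232]
diag2 [0.297 0.447 0.152]
lowbar [ 0.368  0.412 -0.002]
lowbarL [0.602 0.485 0.03 ]
white on bar [0.519 0.465 0.04 ]
white435 [ 0.459 -0.415  0.007]
hexkey [ 0.651 -0.362  0.001]
marker [0.624 0.32  0.011]
caliper [0.335 0.008 0.013]
drill [0.21  0.339 0.181]
post [0.084 0.5   0.464]
channel [ 0.919 -0.062  0.016]
jig bush [0.428 0.437 0.221]
white410 [ 0.433 -0.393  0.01 ]
wrench [ 0.266 -0.222  0.006]
white on bar [0.514 0.476 0.041]
hex [ 0.642 -0.364  0.003]
tray [ 0.563 -0.226  0.002]
marker [0.621 0.324 0.016]
diag [0.51  0.451 0.249]
diag2 [0.385 0.266 0.004]
```

View pics/c1.png

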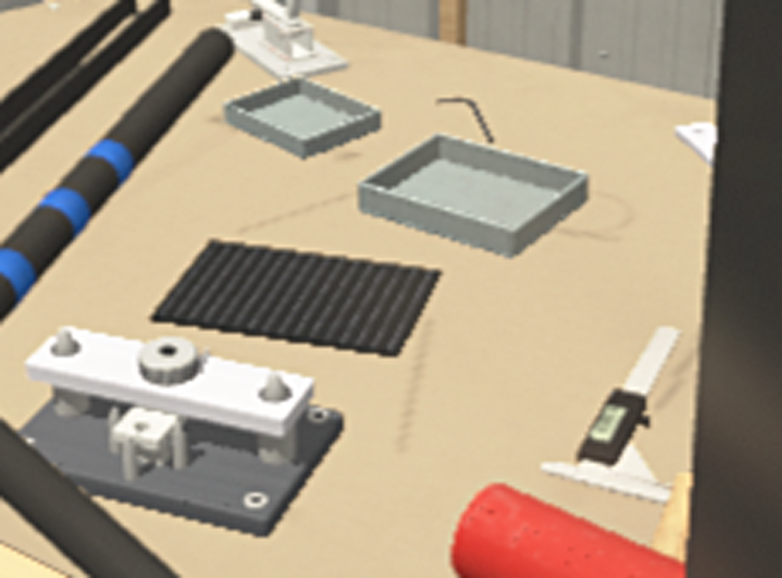

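View pics/c2.png

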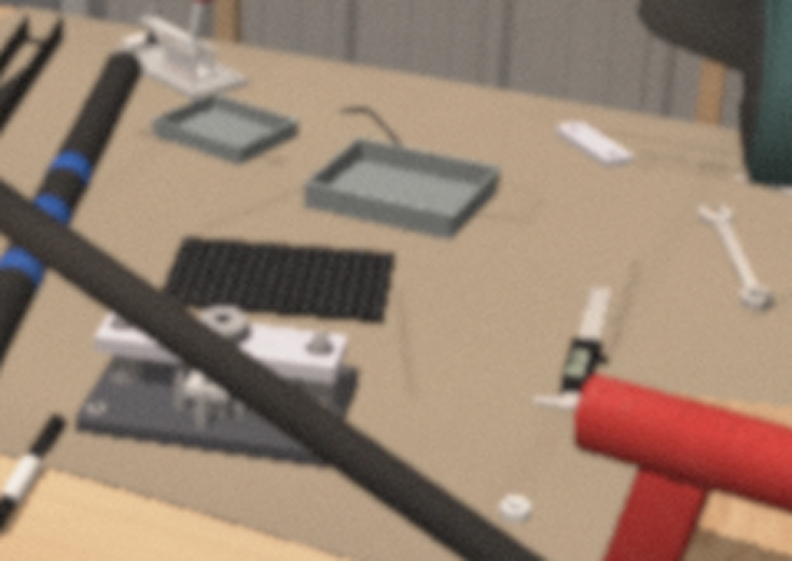

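```bash
cat >> h.py <<'E'
def yaw_now(s=None):
    s=s or ctrl.state(); M=R.from_rotvec(s["eef_rot"]).as_matrix()
    return np.degrees(np.arctan2(M[1,1],M[0,1]))   # direction of jaw axis (tool y) in world
def plan(x,y,z,jaw=None):
    """shift mm in tool axes + turn deg to TCP target, jaw axis at world angle jaw (mod 180)"""
    s=ctrl.state(); M=R.from_rotvec(s["eef_rot"]).as_matrix()
    d=M.T@(np.array([x,y,z])-s["ee_pos"])*1000
    t=0
    if jaw is not None:
        t=-(jaw-yaw_now(s)); t=(t+90)%180-90   # tool z down: turn about tool z is minus world yaw
    print("t=%.2f"%s["clock"],"tcp",s["ee_pos"].round(4),"jaw %.1f"%yaw_now(s),"tilt",M[:,2].round(4),"op %.3f"%s["opening"],"F",s["force"].round(1),"j6 %.2f"%s["joint_pos"][5])
    print("SHIFT",d.round(1),"TURN %.1f"%t)
E
python3 - <<'E'
from h import *
plan(.5,-.2,.33)
E
```

```text
t=0.15 tcp [ 0.2133 -0.5602  0.222 ] jaw -69.2 tilt [-4.0e-04  1.3e-03 -1.0e+00] op 0.998 F [ 0.5 -1.  -0.3] j6 -0.12
SHIFT [ 396.1 -234.8 -107.6] TURN 0.0
```

Call:
send_rows --pt "87 198 -117 -54 0" --pt "87 396 -235 -108 0" --pt "87 396 -235 -108 0" --pt "87 396 -235 -108 0" --pt "87 396 -235 -108 0" --pt "87 396 -235 -108 0" --pt "87 396 -235 -108 0" --pt "87 396 -235 -108 0" --pt "87 396 -235 -108 0" --pt "87 396 -235 -108 0" --pt "87 396 -235 -108 0" --pt "87 396 -235 -108 0"

```text
clock: 1.65
ee_pos: [0.4991, -0.2007, 0.3301]
eef_rot: [-3.089, -0.565, 0.001]
force: [0.4, -0.9, -0.5]
opening: 0.989
```

Run:
```python
from h import *
plan(.5,-.2,.33); snap("wrist","w1")
```

```text
t=1.65 tcp [ 0.4991 -0.2007  0.3301] jaw -69.3 tilt [-0.001   0.0016 -1.    ] op 0.989 F [ 0.4 -0.9 -0.5] j6 0.70
SHIFT [ 1.1 -0.4  0.1] TURN 0.0
```

View pics/w1.png

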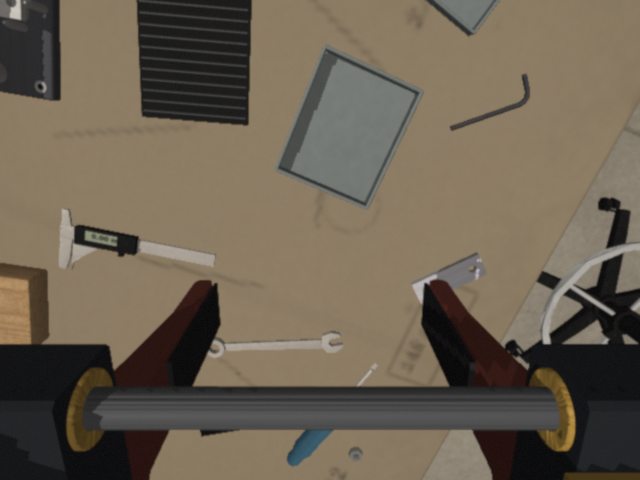

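w1 shows the large tray with its corners at about (327,46), (422,92), (366,207) and (278,167). The white blank is at about (449,275), the mat at (195,60), and the smaller tray at (470,10). Next I'll look over the jig and mat.

Run:
```python
from h import *
c=load("w1")
q=[P(c,u,v,.024) for u,v in [(327,46),(422,92),(366,207),(278,167)]]
q=np.array(q);print(q.round(4),np.linalg.norm(np.diff(q,axis=0,append=q[:1]),axis=1).round(4),q.mean(0))
print(P(c,449,275),P(c,478,262,.008), P(c,425,290,.008),P(c,350,130))
plan(.48,.10,.33,-76.5)
crop("w1",380,220,540,320,5,"w1c")
```

```text
[[ 0.633  -0.1574  0.024 ]
 [ 0.6266 -0.2678  0.024 ]
 [ 0.4898 -0.2601  0.024 ]
 [ 0.4975 -0.1504  0.024 ]] [0.1107 0.137  0.1099 0.1357] [ 0.561681   -0.20893851  0.024     ]
[ 0.44275829 -0.39369418  0.00775796] [ 0.47119477 -0.41958233  0.008     ] [ 0.41360421 -0.37413005  0.008     ] [ 5.62586056e-01 -2.12780188e-01  4.21506354e-04]
t=1.70 tcp [ 0.4993 -0.2006  0.3302] jaw -69.2 tilt [-8.0e-04  1.5e-03 -1.0e+00] op 0.994 F [-0.7  0.8 -0.5] j6 0.70
SHIFT [  88.5 -287.9    0.7] TURN 7.3
```

View pics/w1c.png

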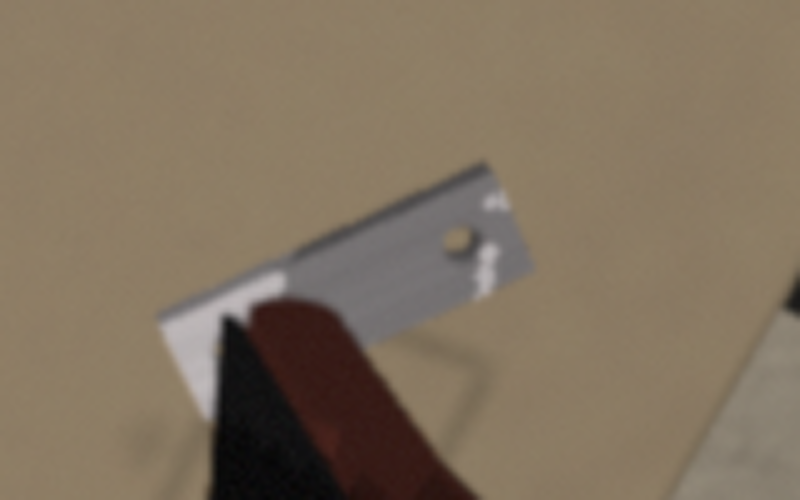

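Call:
send_rows --pt "87 44 -144 0 4" --pt "87 88 -288 0 7.3" --pt "87 88 -288 0 7.3" --pt "87 88 -288 0 7.3" --pt "87 88 -288 0 7.3" --pt "87 88 -288 0 7.3" --pt "87 88 -288 0 7.3" --pt "87 88 -288 0 7.3"

```text
clock: 2.7
ee_pos: [0.4797, 0.0985, 0.3306]
eef_rot: [-3.119, -0.365, 0.001]
force: [0.5, 1.3, 0.8]
opening: 0.989
```

Run:
```python
from h import *
plan(.48,.10,.33,-76.5); snap("wrist","w2")
```

```text
t=2.70 tcp [0.4797 0.0985 0.3306] jaw -76.7 tilt [-8.0e-04  1.1e-03 -1.0e+00] op 0.989 F [0.5 1.3 0.8] j6 1.40
SHIFT [ 0.6 -1.4  0.6] TURN -0.2
```

View pics/w2.png

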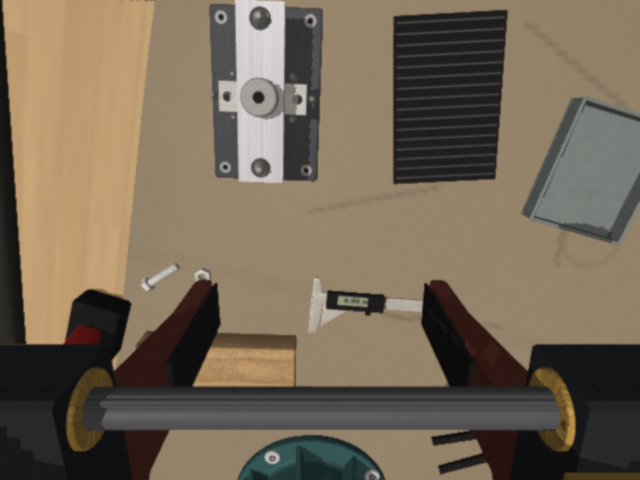

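Run:
```python
from h import *
crop("w2",200,0,330,195,3,"w2c"); crop("w2",380,0,530,195,3,"w2d")
```

```text
(no output)
```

View pics/w2c.png

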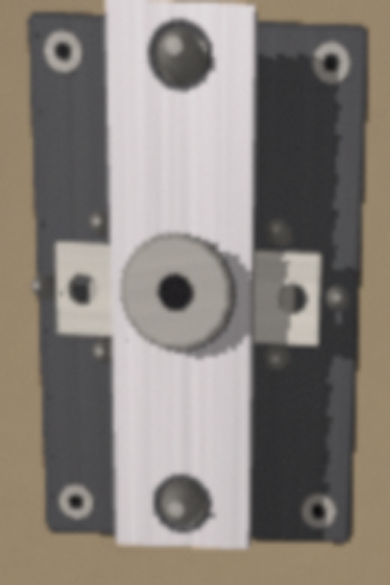

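View pics/w2d.png

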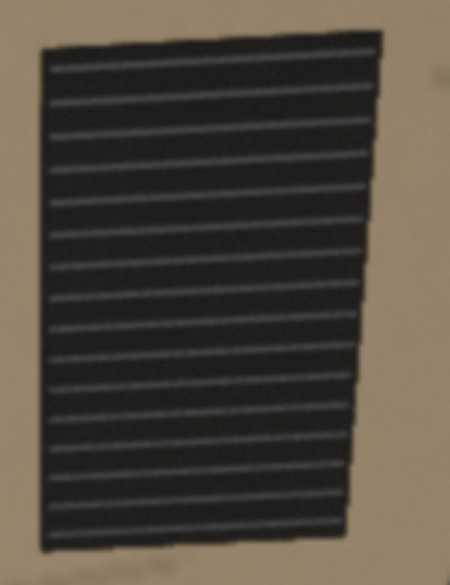

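Run:
```python
from h import *
c=load("w2")
p=lambda u,v,z,ox=200:P(c,ox+u/3,v/3,z)
b=p(176.5,291.5,.073); print("bush",b, "depth",P(c,250,97)[2])
q=np.array([p(30,15,.016),p(367,26,.016),p(350,541,.016),p(50,531,.016)]);print("base ctr",q.mean(0),np.linalg.norm(np.diff(q,axis=0,append=q[:1]),axis=1).round(4))
d=q[1]-q[2];print(np.degrees(np.arctan2(d[1],d[0])));d=q[0]-q[3];print(np.degrees(np.arctan2(d[1],d[0])))
a=p(116,543,.059);e=p(249,548,.059);d=a-e;print("bp",np.linalg.norm(d),np.degrees(np.arctan2(d[1],d[0])))
s=p(110,243,.059)-a; print("bp left",np.degrees(np.arctan2(s[1],s[0])))
t1=p(181,54,.069);t2=p(182,501,.069);d=t1-t2;print("posts",(t1+t2)/2,np.linalg.norm(d),np.degrees(np.arctan2(d[1],d[0])))
q=np.array([p(42,50,.005,380),p(382,32,.005,380),p(346,536,.005,380),p(43,550,.005,380)]);m=q.mean(0);print("mat",m,np.linalg.norm(np.diff(q,axis=0,append=q[:1]),axis=1).round(4))
d=q[1]-q[2];print(np.degrees(np.arctan2(d[1],d[0])));d=q[0]-q[3];print(np.degrees(np.arctan2(d[1],d[0])))
```

```text
bush [0.55329904 0.17627767 0.073     ] depth 0.0735864208070145
base ctr [0.55394663 0.17619354 0.016     ] [0.115  0.1772 0.1148 0.1767]
11.211992816072776
11.270450710142471
bp 0.046396369423176244 101.08111359426896
bp left 11.084008494704449
posts [0.55448716 0.17543903 0.069     ] 0.13623070281195612 10.961799710952866
mat [ 0.59550902 -0.0196369   0.005     ] [0.1188 0.1774 0.1184 0.1774]
16.220698920109697
16.33374830587041
```

Run:
```python
from h import *
plan(.5537,.1762,.14,101.2)
```

```text
t=2.75 tcp [0.4797 0.0985 0.3306] jaw -76.7 tilt [-9.0e-04  1.2e-03 -1.0e+00] op 0.993 F [ 0.  -0.7 -0.8] j6 1.40
SHIFT [ 90.  -58.3 190.6] TURN 2.1
```

Call:
send_rows --pt "87 45 -29 60 2.1" --pt "87 90 -58.3 120 2.1" --pt "87 90 -58.3 190 2.1" --pt "87 90 -58.3 190 2.1" --pt "70 90 -58.3 190 2.1" --pt "60 90 -58.3 190 2.1" --pt "60 90 -58.3 190 2.1" --pt "60 90 -58.3 190 2.1"

```text
clock: 3.75
ee_pos: [0.5546, 0.1761, 0.1424]
eef_rot: [-3.125, -0.307, -0.003]
force: [-0.1, -0.8, -0.7]
opening: 0.688
```

Run:
```python
from h import *
plan(.5537,.1762,.14,101.2); snap("wrist","w3")
```

```text
t=3.75 tcp [0.5546 0.1761 0.1424] jaw -78.8 tilt [ 0.002   0.0017 -1.    ] op 0.688 F [-0.1 -0.8 -0.7] j6 1.56
SHIFT [-0.9 -0.3  2.4] TURN 0.0
```

View pics/w3.png

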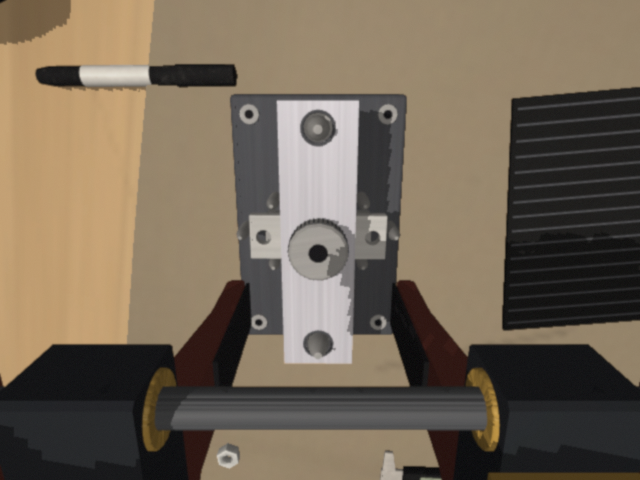

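Run:
```python
from h import *
c=load("w3")
print(P(c,318,253,.073),P(c,318.5,250.5,.073),P(c,335,265))
t1=P(c,317.5,128,.071);t2=P(c,318,343,.071);d=t1-t2;print("posts",(t1+t2)/2,np.linalg.norm(d),np.degrees(np.arctan2(d[1],d[0])))
q=np.array([P(c,u,v,.059) for u,v in [(277,101),(358,101),(352,364),(285,363)]]);print(q.mean(0),np.linalg.norm(np.diff(q,axis=0,append=q[:1]),axis=1).round(4)); d=q[0]-q[3];print(np.degrees(np.arctan2(d[1],d[0])));d=q[1]-q[2];print(np.degrees(np.arctan2(d[1],d[0])))
crop("w3",230,90,410,370,2.8,"w3c")
plan(.5537,.1762,.0615,101.2)
```

```text
[0.55319399 0.17705449 0.073     ] [0.5547775  0.17706341 0.073     ] [0.54743166 0.16562396 0.0721881 ]
posts [0.55803215 0.17814756 0.071     ] 0.13256115329861465 11.12502955062268
[0.55362292 0.17720089 0.059     ] [0.0454 0.1702 0.0455 0.1695]
11.206166929697204
11.233531119364052
t=3.80 tcp [0.5544 0.1761 0.142 ] jaw -78.8 tilt [ 0.0015  0.0016 -1.    ] op 0.684 F [-0.   0.   0.5] j6 1.56
SHIFT [-0.8 -0.1 80.5] TURN 0.0
```

View pics/w3c.png

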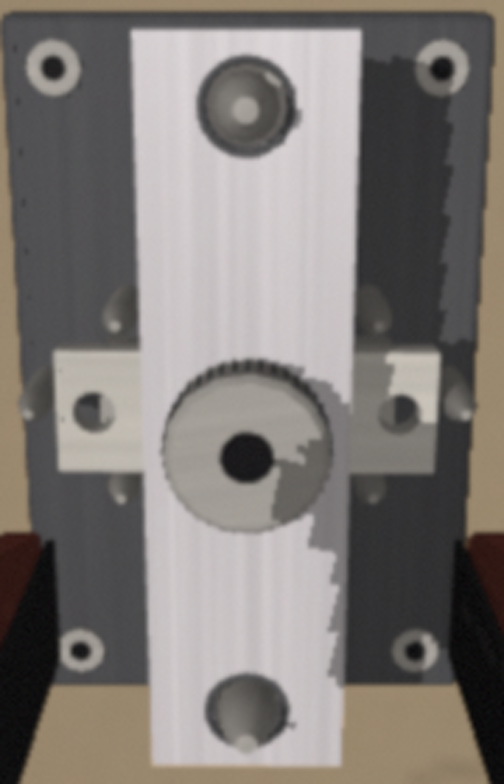

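Call:
send_rows --pt "60 -0.9 -0.8 40 0" --pt "60 -0.9 -0.8 70 0" --pt "60 -0.9 -0.8 80 0" --pt "60 -0.9 -0.8 80 0" --pt "60 -0.9 -0.8 80 0" --pt "60 -0.9 -0.8 80 0"

```text
clock: 4.55
ee_pos: [0.5544, 0.1771, 0.0632]
eef_rot: [-3.125, -0.307, -0.006]
force: [-0.5, 0.5, -0.3]
opening: 0.684
```

Run:
```python
from h import *
plan(.5535,.1769,.0615,101.2)
```

```text
t=4.55 tcp [0.5544 0.1771 0.0632] jaw -78.8 tilt [ 0.0036  0.002  -1.    ] op 0.684 F [-0.5  0.5 -0.3] j6 1.56
SHIFT [-0.9 -0.   1.7] TURN 0.0
```

Call:
send_rows --pt "60 -1 0 2 0" --pt "50 -1 0 2 0" --pt "30 -1 0 2 0" --pt "30 -1 0 2 0" --pt "30 -1 0 2 0" --pt "30 -1 0 2 0"

```text
clock: 5.3
ee_pos: [0.5534, 0.1769, 0.0612]
eef_rot: [-3.125, -0.307, -0.006]
force: [-0.3, 0.5, 0.9]
opening: 0.396
```

Run:
```python
from h import *
plan(.5535,.1769,.0615,101.2); print(R.from_rotvec(ctrl.state()["eef_rot"]).as_matrix().round(4))
```

```text
t=5.30 tcp [0.5534 0.1769 0.0612] jaw -78.8 tilt [ 0.0035  0.002  -1.    ] op 0.396 F [-0.3  0.5  0.9] j6 1.56
SHIFT [ 0.1  0.  -0.3] TURN 0.0
[[ 0.9809  0.1946  0.0035]
 [ 0.1946 -0.9809  0.002 ]
 [ 0.0039 -0.0013 -1.    ]]
```

Call:
send_rows --pt "30 0 0 -10 0" --pt "30 0 0 -30 0" --pt "30 0 0 -60 0" --pt "30 0 0 -100 0" --pt "30 0 0 -100 0" --pt "30 0 0 -100 0"

```text
clock: 6.05
ee_pos: [0.5526, 0.1766, 0.1611]
eef_rot: [-3.125, -0.307, -0.005]
force: [-0.3, -1.4, -1.3]
opening: 0.398
```

Run:
```python
from h import *
plan(.6337,.0276,.0217,-73.7); snap("wrist","w4")
```

```text
t=6.05 tcp [0.5526 0.1766 0.1611] jaw -78.8 tilt [ 0.0032  0.002  -1.    ] op 0.398 F [-0.3 -1.4 -1.3] j6 1.56
SHIFT [ 50.1 162.1 139.3] TURN -5.1
```

View pics/w4.png

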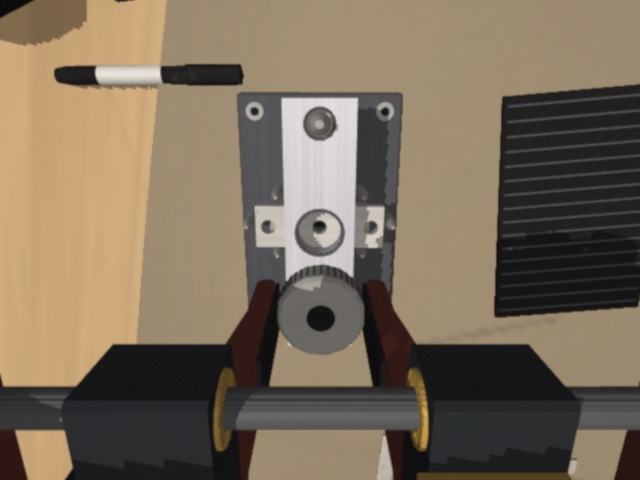

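Bush lifted, at (320,315), and the plate's hole is clear at (319,228). Moving it over the mat.

Call:
send_rows --pt "30 16 54 0 -2" --pt "30 33 108 0 -4" --pt "30 50 162 30 -5.1" --pt "30 50 162 80 -5.1" --pt "30 50 162 115 -5.1" --pt "30 50 162 115 -5.1" --pt "30 50 162 115 -5.1" --pt "30 50 162 115 -5.1"

```text
clock: 7.1
ee_pos: [0.6342, 0.0277, 0.047]
eef_rot: [-3.109, -0.446, -0.008]
force: [0.7, -0.1, -0.9]
opening: 0.405
```

Run:
```python
from h import *
plan(.6337,.0276,.0217,-73.7); snap("wrist","w5")
```

```text
t=7.10 tcp [0.6342 0.0277 0.047 ] jaw -73.7 tilt [ 0.0048  0.0015 -1.    ] op 0.405 F [ 0.7 -0.1 -0.9] j6 1.22
SHIFT [-0.6 -0.1 25.3] TURN 0.0
```

View pics/w5.png

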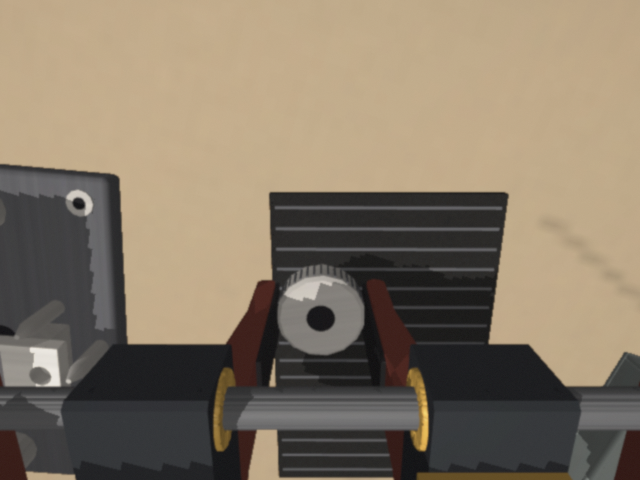

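Run:
```python
from h import *
c=load("w5")
a=P(c,271,193,.005);b=P(c,507,193,.005);print(a,b,np.linalg.norm(a-b)); e=P(c,280,475,.005)
x=(a-e);print(np.degrees(np.arctan2(x[1],x[0])),np.linalg.norm(x)); 
y=(a-b)/np.linalg.norm(a-b); mx=np.array([y[1],-y[0],0]); m=(a+b)/2-.09*mx;print("mat",m, "bush in mat",[(np.array([.6337,.0276,.005])-m)@k for k in(mx,y)])
```

```text
[0.66594151 0.06218509 0.005     ] [ 0.69872959 -0.05040923  0.005     ] 0.1172712186962944
16.083654004455457 0.1771018762456105
mat [ 0.59592485 -0.01927534  0.005     ] bush in mat [np.float64(0.04937460552112415), np.float64(0.03444427934534158)]
```

Consistent. Lowering the bush and releasing it.

Call:
send_rows --pt "30 -0.6 0 14 0" --pt "30 -0.6 0 22 0" --pt "30 -0.6 0 25.5 0" --pt "30 -0.6 0 25.5 0" --pt "30 -0.6 0 25.5 0" --pt "30 -0.6 0 25.5 0"

```text
clock: 7.9
ee_pos: [0.6337, 0.0275, 0.0214]
eef_rot: [-3.109, -0.446, -0.008]
force: [0.1, 0.5, -1.3]
opening: 0.399
```

Run:
```python
from h import *
plan(.6337,.0276,.0217,-73.7)
```

```text
t=7.90 tcp [0.6337 0.0275 0.0214] jaw -73.7 tilt [ 0.0047  0.0015 -1.    ] op 0.399 F [ 0.1  0.5 -1.3] j6 1.22
SHIFT [ 0.  -0.1 -0.3] TURN 0.0
```

Call:
send_rows --pt "38 0 0 0.2 0" --pt "42 0 0 0.2 0" --pt "48 0 0 0.2 0" --pt "48 0 0 0.2 0" --pt "48 0 0 0.2 0" --pt "48 0 0 -10 0" --pt "48 0 0 -30 0" --pt "48 0 0 -60 0" --pt "56 0 0 -100 0" --pt "60 0 0 -100 0" --pt "60 0 0 -100 0"

```text
clock: 9.28
ee_pos: [0.6329, 0.0274, 0.1214]
eef_rot: [-3.109, -0.446, -0.008]
force: [0.3, -0.1, -0.5]
opening: 0.682
```

Run:
```python
from h import *
plan(.5535,.1769,.048,101.2); snap("wrist","w6")
```

```text
t=9.28 tcp [0.6329 0.0274 0.1214] jaw -73.7 tilt [ 0.0047  0.0015 -1.    ] op 0.682 F [ 0.3 -0.1 -0.5] j6 1.22
SHIFT [ -34.5 -165.8   73.3] TURN 5.1
```

View pics/w6.png

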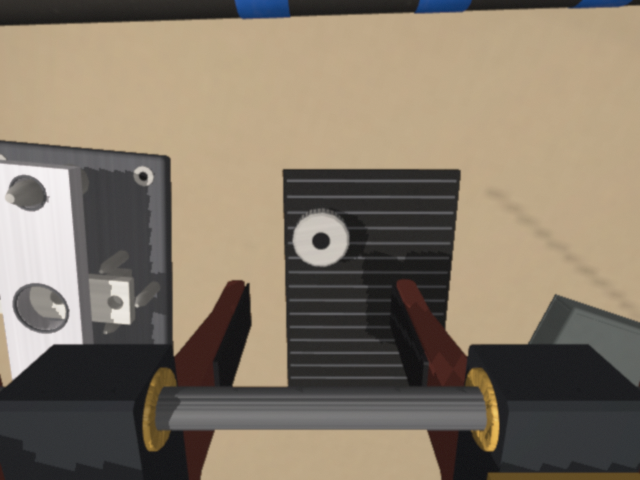

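Call:
send_rows --pt "60 -12 -55 0 2" --pt "60 -23 -110 0 4" --pt "60 -34.5 -166 0 5.1" --pt "60 -34.5 -166 20 5.1" --pt "60 -34.5 -166 50 5.1" --pt "60 -34.5 -166 50 5.1" --pt "60 -34.5 -166 50 5.1" --pt "60 -34.5 -166 50 5.1"

```text
clock: 10.32
ee_pos: [0.5535, 0.177, 0.0715]
eef_rot: [-3.125, -0.307, -0.007]
force: [0.9, -0.2, -0.2]
opening: 0.681
```

Run:
```python
from h import *
plan(.5535,.1769,.048,101.2); snap("wrist","w7")
```

```text
t=10.32 tcp [0.5535 0.177  0.0715] jaw -78.8 tilt [ 0.0046  0.0018 -1.    ] op 0.681 F [ 0.9 -0.2 -0.2] j6 1.56
SHIFT [-0.1  0.1 23.5] TURN 0.0
```

View pics/w7.png

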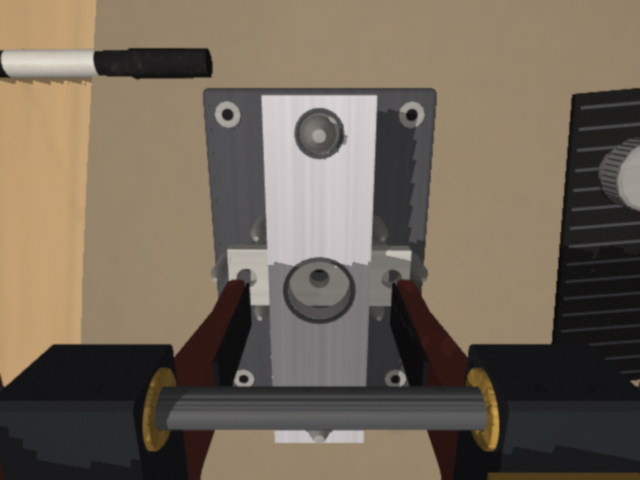

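Call:
send_rows --pt "60 0 0 15 0" --pt "60 0 0 23.5 0" --pt "60 0 0 23.5 0" --pt "60 0 0 23.5 0" --pt "50 0 0 23.5 0" --pt "40 0 0 23.5 0" --pt "40 0 0 23.5 0" --pt "40 0 0 23.5 0" --pt "40 0 0 23.5 0"

```text
clock: 11.5
ee_pos: [0.5538, 0.1772, 0.0483]
eef_rot: [-3.125, -0.307, -0.009]
force: [0.1, 0.8, 2.7]
opening: 0.522
```

Run:
```python
from h import *
plan(.5535,.1769,.048,101.2)
```

```text
t=11.50 tcp [0.5538 0.1772 0.0483] jaw -78.8 tilt [ 0.0052  0.0021 -1.    ] op 0.522 F [0.1 0.8 2.7] j6 1.56
SHIFT [-0.4  0.2  0.3] TURN 0.0
```

Call:
send_rows --pt "40 0 0 -5 0" --pt "40 0 0 -15 0" --pt "40 0 0 -27 0" --pt "40 0 0 -40 0" --pt "40 0 0 -70 0" --pt "40 0 0 -100 0" --pt "40 0 0 -100 0" --pt "40 0 0 -100 0"

```text
clock: 12.5
ee_pos: [0.5527, 0.1769, 0.1478]
eef_rot: [-3.125, -0.307, -0.007]
force: [-0.5, 0.6, -4.1]
opening: 0.518
```

Run:
```python
from h import *
plan(.6045,-.0490,.0075,-73.7); snap("wrist","w8")
```

```text
t=12.50 tcp [0.5527 0.1769 0.1478] jaw -78.8 tilt [ 0.0045  0.0019 -1.    ] op 0.518 F [-0.5  0.6 -4.1] j6 1.56
SHIFT [  6.2 231.8 140.1] TURN -5.1
```

View pics/w8.png

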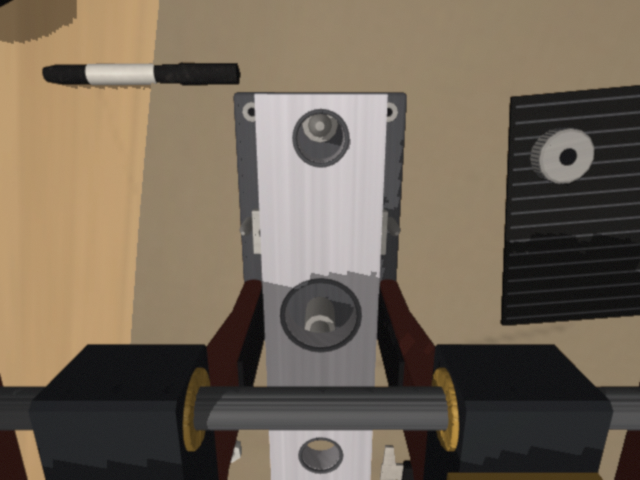

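Call:
send_rows --pt "40 2 50 0 -2" --pt "40 3 100 0 -3" --pt "40 5 160 0 -4" --pt "40 6 232 0 -5.1" --pt "40 6 232 30 -5.1" --pt "40 6 232 70 -5.1" --pt "40 6 232 100 -5.1" --pt "40 6 232 115 -5.1" --pt "40 6 232 115 -5.1" --pt "40 6 232 115 -5.1"

```text
clock: 13.8
ee_pos: [0.6045, -0.0495, 0.0328]
eef_rot: [-3.109, -0.446, -0.008]
force: [-0.1, 0.6, -1.8]
opening: 0.517
```

Run:
```python
from h import *
plan(.6045,-.0490,.0070,-73.7); snap("wrist","w9")
```

```text
t=13.80 tcp [ 0.6045 -0.0495  0.0328] jaw -73.7 tilt [ 0.0047  0.0014 -1.    ] op 0.517 F [-0.1  0.6 -1.8] j6 1.09
SHIFT [-0.  -0.5 25.8] TURN 0.0
```

View pics/w9.png

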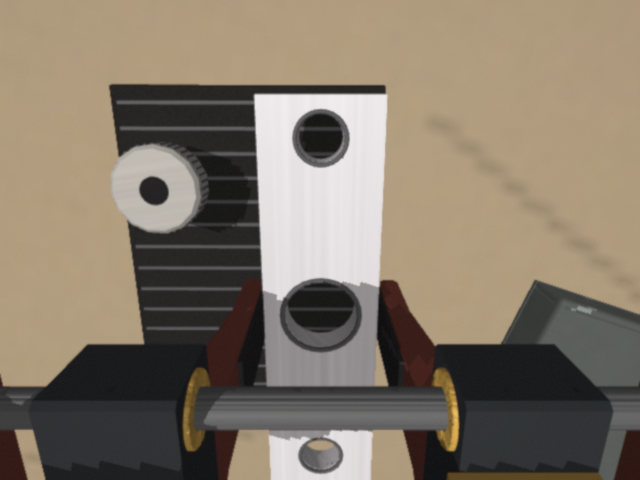

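Call:
send_rows --pt "40 0 -0.5 12 0" --pt "40 0 -0.5 22 0" --pt "40 0 -0.5 26 0" --pt "40 0 -0.5 26 0" --pt "40 0 -0.5 26 0" --pt "40 0 -0.5 26 0"

```text
clock: 14.6
ee_pos: [0.6049, -0.049, 0.0072]
eef_rot: [-3.109, -0.446, -0.009]
force: [0.3, -0.1, -3.1]
opening: 0.521
```

Run:
```python
from h import *
plan(.6045,-.0490,.0070,-73.7)
```

```text
t=14.60 tcp [ 0.6049 -0.049   0.0072] jaw -73.7 tilt [ 0.0057  0.0012 -1.    ] op 0.521 F [ 0.3 -0.1 -3.1] j6 1.09
SHIFT [-0.4 -0.2  0.2] TURN 0.0
```

Call:
send_rows --pt "40 -0.2 0 0.8 0" --pt "40 -0.2 0 0.8 0" --pt "48 -0.2 0 0.8 0" --pt "54 -0.2 0 0.8 0" --pt "54 -0.2 0 0.8 0" --pt "54 -0.2 0 0.8 0"

```text
clock: 15.35
ee_pos: [0.6048, -0.0491, 0.0065]
eef_rot: [-3.109, -0.446, -0.009]
force: [0.1, 0.2, 0.7]
opening: 0.617
```

Run:
```python
from h import *
plan(.5535,.1769,.036,11.2); print(ctrl.state()["joint_pos"])
```

```text
t=15.35 tcp [ 0.6048 -0.0491  0.0065] jaw -73.7 tilt [ 0.0059  0.0011 -1.    ] op 0.617 F [0.1 0.2 0.7] j6 1.09
SHIFT [  14.5 -231.3  -29.5] TURN -84.9
[-0.19627874  0.62215727  1.68868163  0.00308916  0.82517638  1.08740446]
```

Call:
send_rows --pt "54 0 0 -20 0" --pt "54 0 0 -60 0" --pt "54 0 0 -120 -5" --pt "50 4 -50 -120 -15" --pt "50 7 -100 -120 -26" --pt "50 10 -160 -120 -36" --pt "50 14.5 -231 -120 -46" --pt "50 14.5 -231 -120 -56" --pt "50 14.5 -231 -120 -66" --pt "50 14.5 -231 -120 -76" --pt "50 14.5 -231 -120 -84.9" --pt "50 14.5 -231 -100 -84.9" --pt "50 14.5 -231 -100 -84.9" --pt "50 14.5 -231 -100 -84.9"

```text
clock: 17.1
ee_pos: [0.5533, 0.1765, 0.1068]
eef_rot: [1.991, 2.425, 0.007]
force: [0.5, -0.9, -0.0]
opening: 0.566
```

Run:
```python
from h import *
plan(.5535,.1769,.036,11.2); snap("wrist","w10")
```

```text
t=17.10 tcp [0.5533 0.1765 0.1068] jaw 11.2 tilt [ 0.006   0.0012 -1.    ] op 0.566 F [ 0.5 -0.9 -0. ] j6 -0.01
SHIFT [ 0.3 -0.2 70.8] TURN 0.0
```

View pics/w10.png

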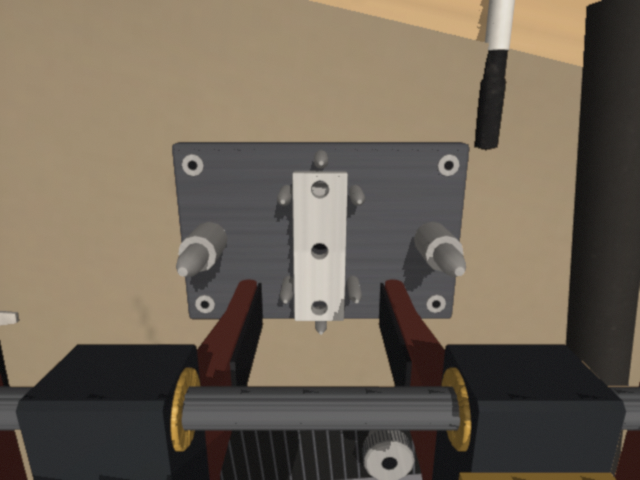

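Run:
```python
from h import *
c=load("w10")
q=np.array([P(c,u,v,.042) for u,v in [(293,172.5),(347,172.5),(343,320),(296.5,320)]]);print(q.mean(0),np.linalg.norm(np.diff(q,axis=0,append=q[:1]),axis=1).round(4)); d=q[0]-q[3];print(np.degrees(np.arctan2(d[1],d[0])));d=q[1]-q[2];print(np.degrees(np.arctan2(d[1],d[0])))
print(P(c,319.5,250.5,.042))
crop("w10",260,140,380,340,3,"w10c")
```

```text
[0.55329544 0.1777446  0.042     ] [0.0294 0.0896 0.0282 0.0896]
101.37012049897773
100.63464516465261
[0.55310666 0.17757608 0.042     ]
```

View pics/w10c.png

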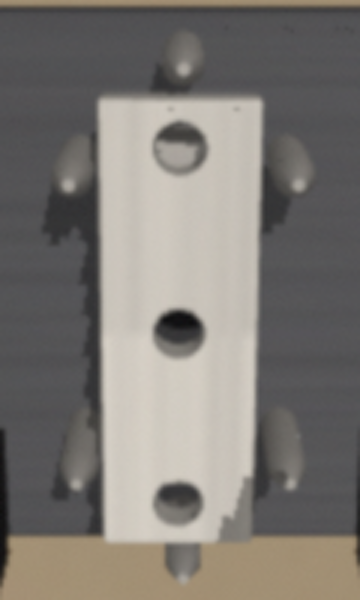

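Run:
```python
from h import *
c=load("w10")
q=np.array([P(c,260+u/3,140+v/3,.0455) for u,v in [(184,69),(182,576),(68,185),(298,185),(77,484),(290,484)]])
print(q[:2].mean(0),q[2:].mean(0),np.linalg.norm(q[0]-q[1]),np.linalg.norm(q[2]-q[3]),np.linalg.norm(q[2]-q[4]))
plan(.5535,.1774,.036,11.2)
```

```text
[0.55394741 0.17757503 0.0455    ] [0.55408288 0.17726652 0.0455    ] 0.10134296622876479 0.04192804684548036 0.05993445900364906
t=17.15 tcp [0.5536 0.1766 0.1071] jaw 11.2 tilt [ 0.0067  0.0013 -1.    ] op 0.573 F [-0.4 -0.8  0.3] j6 -0.01
SHIFT [ 0.8 -0.4 71.1] TURN 0.0
```

Call:
send_rows --pt "50 0.8 -0.4 40 0" --pt "50 0.8 -0.4 65 0" --pt "50 0.8 -0.4 71 0" --pt "50 0.8 -0.4 71 0" --pt "50 0.8 -0.4 71 0" --pt "40 0.8 -0.4 71 0" --pt "24 0.8 -0.4 71 0" --pt "24 0.8 -0.4 71 0" --pt "24 0.8 -0.4 71 0" --pt "24 0.8 -0.4 71 0"

```text
clock: 18.4
ee_pos: [0.5538, 0.1774, 0.0365]
eef_rot: [1.991, 2.424, 0.009]
force: [-0.8, -1.6, 5.4]
opening: 0.339
```

Run:
```python
from h import *
plan(.5535,.1774,.036,11.2)
```

```text
t=18.40 tcp [0.5538 0.1774 0.0365] jaw 11.2 tilt [ 0.0073  0.0014 -1.    ] op 0.339 F [-0.8 -1.6  5.4] j6 -0.00
SHIFT [ 0.  -0.3  0.5] TURN 0.0
```

Call:
send_rows --pt "24 0 0 -5 0" --pt "24 0 0 -15 0" --pt "24 0 0 -40 0" --pt "24 0 0 -80 0" --pt "24 0 0 -100 0" --pt "24 0 0 -100 0" --pt "24 0 0 -100 0"

```text
clock: 19.27
ee_pos: [0.5524, 0.1772, 0.1359]
eef_rot: [1.991, 2.425, 0.008]
force: [0.8, -0.7, -0.6]
opening: 0.339
```

Run:
```python
from h import *
plan(.5617,-.209,.0055,-93); snap("wrist","w11")
```

```text
t=19.27 tcp [0.5524 0.1772 0.1359] jaw 11.2 tilt [ 0.0062  0.0012 -1.    ] op 0.339 F [ 0.8 -0.7 -0.6] j6 -0.00
SHIFT [-380.6  -66.9  129.9] TURN -75.8
```

View pics/w11.png

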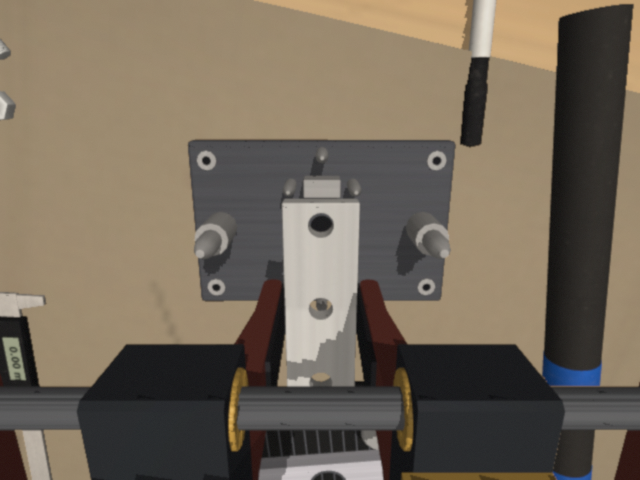

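Call:
send_rows --pt "24 -50 -9 0 -10" --pt "24 -110 -19 0 -20" --pt "24 -170 -30 0 -30" --pt "24 -230 -40 0 -40" --pt "24 -290 -51 0 -50" --pt "24 -340 -60 0 -60" --pt "24 -380.6 -67 0 -70" --pt "24 -380.6 -67 20 -75.8" --pt "24 -380.6 -67 50 -75.8" --pt "24 -380.6 -67 80 -75.8" --pt "24 -380.6 -67 80 -75.8" --pt "24 -380.6 -67 80 -75.8" --pt "24 -380.6 -67 80 -75.8"

```text
clock: 20.95
ee_pos: [0.5618, -0.2096, 0.0562]
eef_rot: [0.081, 3.133, 0.0]
force: [0.5, 0.0, 0.0]
opening: 0.341
```

Run:
```python
from h import *
plan(.5617,-.209,.0055,-93); snap("wrist","w12")
```

```text
t=20.95 tcp [ 0.5618 -0.2096  0.0562] jaw 87.0 tilt [ 7.1e-03  1.0e-04 -1.0e+00] op 0.341 F [0.5 0.  0. ] j6 -2.00
SHIFT [ 0.5  0.6 50.7] TURN 0.0
```

View pics/w12.png

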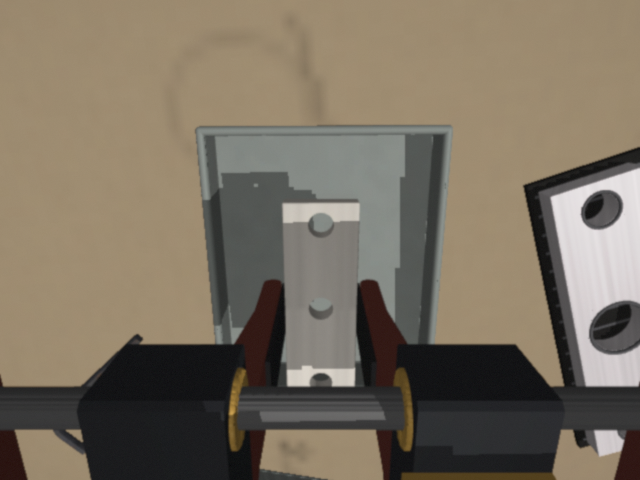

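Run:
```python
from h import *
c=load("w12")
a=P(c,197,128,.024);b=P(c,452,128,.024);print(a,b,(a+b)/2+np.array([.07,-.0035,0]))
```

```text
[ 0.48797675 -0.26176344  0.024     ] [ 0.49414795 -0.14703214  0.024     ] [ 0.56106235 -0.20789779  0.024     ]
```

Call:
send_rows --pt "24 0.5 0.6 25 0" --pt "24 0.5 0.6 42 0" --pt "24 0.5 0.6 49.5 0" --pt "24 0.5 0.6 50.2 0" --pt "24 0.5 0.6 50.2 0" --pt "24 0.5 0.6 50.2 0" --pt "32 0.5 0.6 50.2 0" --pt "42 0.5 0.6 50.2 0" --pt "42 0.5 0.6 50.2 0" --pt "42 0.5 0.6 50.2 0"

```text
clock: 22.25
ee_pos: [0.5617, -0.2089, 0.0061]
eef_rot: [0.081, 3.133, 0.0]
force: [0.4, 0.2, 0.3]
opening: 0.482
```

Run:
```python
from h import *
plan(.4427,-.3960,.13,52)
```

```text
t=22.25 tcp [ 0.5617 -0.2089  0.0061] jaw 87.0 tilt [ 0.0072 -0.     -1.    ] op 0.482 F [0.4 0.2 0.3] j6 -2.00
SHIFT [ 108.2 -192.9 -124.7] TURN 35.0
```

Call:
send_rows --pt "42 0 0 -15 0" --pt "42 0 0 -50 0" --pt "42 0 0 -100 0" --pt "42 0 0 -124 0" --pt "42 0 0 -124 0" --pt "42 0 0 -124 0"

```text
clock: 23.0
ee_pos: [0.5601, -0.2086, 0.1295]
eef_rot: [0.081, 3.134, 0.001]
force: [0.4, 0.6, -0.0]
opening: 0.476
```

Run:
```python
from h import *
plan(.4427,-.3960,.13,52); snap("wrist","w13")
```

```text
t=23.00 tcp [ 0.5601 -0.2086  0.1295] jaw 87.0 tilt [ 6.3e-03  5.0e-04 -1.0e+00] op 0.476 F [ 0.4  0.6 -0. ] j6 -1.99
SHIFT [ 107.5 -193.3   -1.3] TURN 35.0
```

View pics/w13.png

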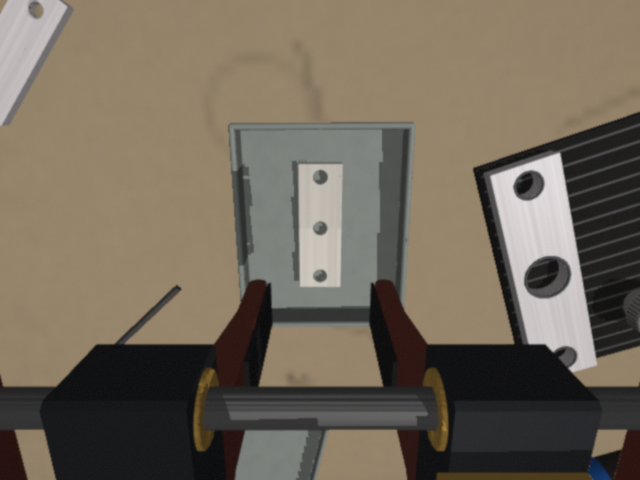

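The drilled plate lies flat in the large tray, at (320,225). On to the blank.

Call:
send_rows --pt "50 30 -50 0 10" --pt "50 55 -100 0 20" --pt "50 80 -150 0 30" --pt "50 107.5 -193 0 35" --pt "50 107.5 -193 0 35" --pt "50 107.5 -193 0 35" --pt "50 107.5 -193 0 35"

```text
clock: 23.92
ee_pos: [0.4428, -0.394, 0.1275]
eef_rot: [1.018, 2.968, 0.006]
force: [0.1, 0.2, -0.2]
opening: 0.568
```

Run:
```python
from h import *
plan(.4427,-.3960,.13,52); snap("wrist","w14")
```

```text
t=23.93 tcp [ 0.4428 -0.394   0.1275] jaw 52.1 tilt [ 0.0045  0.0024 -1.    ] op 0.568 F [ 0.1  0.2 -0.2] j6 -1.76
SHIFT [-1.1 -1.6 -2.5] TURN 0.1
```

View pics/w14.png

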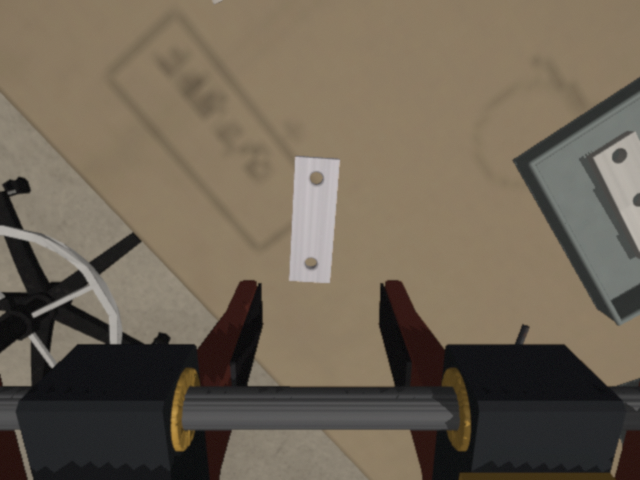

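Run:
```python
from h import *
crop("w14",275,145,355,295,4,"w14c")
```

```text
(no output)
```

View pics/w14c.png

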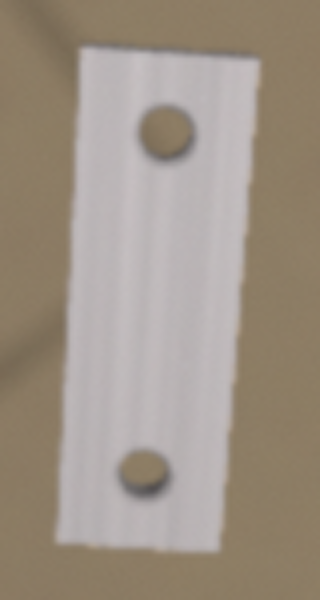

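Run:
```python
from h import *
c=load("w14")
q=np.array([P(c,275+u/4,145+v/4,.008) for u,v in [(80,49),(260,59),(220,551),(56,543)]]);m=q.mean(0);print(m,np.linalg.norm(np.diff(q,axis=0,append=q[:1]),axis=1).round(4))
d=q[0]-q[3];a=np.degrees(np.arctan2(d[1],d[0]));d=q[1]-q[2];b=np.degrees(np.arctan2(d[1],d[0]));print(a,b)
plan(m[0],m[1],.0025,(a+b)/2+90)
```

```text
[ 0.43838826 -0.39640867  0.008     ] [0.0301 0.0896 0.03   0.0896]
138.1948904948687 138.13460968020934
t=23.98 tcp [ 0.443  -0.3942  0.1277] jaw 52.1 tilt [ 0.0047  0.002  -1.    ] op 0.570 F [-0.6  0.7  0.5] j6 -1.76
SHIFT [  2.5  -5.1 125.2] TURN 4.0
```

Call:
send_rows --pt "50 2.5 -5.1 40 4" --pt "50 2.5 -5.1 80 4" --pt "50 2.5 -5.1 85 4" --pt "50 2.5 -5.1 85 4" --pt "50 2.5 -5.1 85 4"

```text
clock: 24.6
ee_pos: [0.4395, -0.3973, 0.0443]
eef_rot: [1.119, 2.929, 0.003]
force: [0.2, 0.2, -0.9]
opening: 0.571
```

Run:
```python
from h import *
plan(.4384,-.3964,.0025,48.15); snap("wrist","w15")
```

```text
t=24.60 tcp [ 0.4395 -0.3973  0.0443] jaw 48.2 tilt [ 6.6e-03 -2.0e-04 -1.0e+00] op 0.571 F [ 0.2  0.2 -0.9] j6 -1.70
SHIFT [ 1.6 -0.2 41.8] TURN 0.0
```

View pics/w15.png

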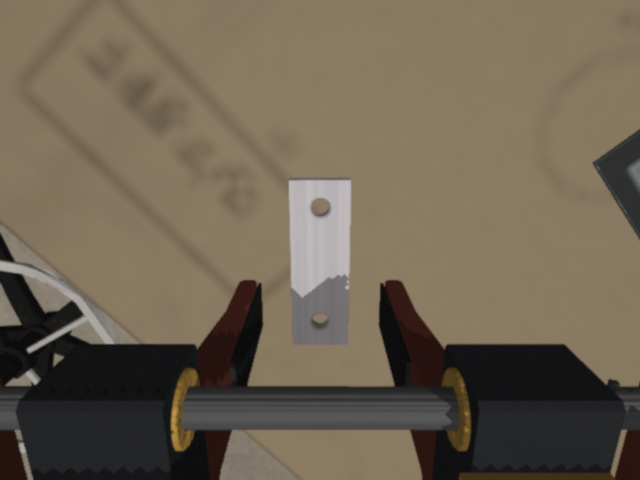

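Run:
```python
from h import *
c=load("w15")
q=np.array([P(c,u,v,.008) for u,v in [(289,180),(351,180),(348.5,345.5),(292,345.5)]]);m=q.mean(0);print(m,np.linalg.norm(np.diff(q,axis=0,append=q[:1]),axis=1).round(4))
plan(m[0],m[1],.0025,48.15)
```

```text
[ 0.43838123 -0.39652653  0.008     ] [0.0296 0.0904 0.0306 0.0903]
t=24.65 tcp [ 0.4394 -0.3973  0.0443] jaw 48.2 tilt [ 6.7e-03 -2.0e-04 -1.0e+00] op 0.572 F [-0.5 -0.3 -0.1] j6 -1.70
SHIFT [ 1.5 -0.2 41.8] TURN 0.0
```

Call:
send_rows --pt "50 1.8 -0.2 25 0" --pt "50 1.8 -0.2 39 0" --pt "50 1.8 -0.2 41.5 0" --pt "50 1.8 -0.2 41.5 0" --pt "50 1.8 -0.2 41.5 0" --pt "50 1.8 -0.2 41.5 0"

```text
clock: 25.4
ee_pos: [0.4384, -0.3966, 0.0033]
eef_rot: [1.119, 2.928, 0.003]
force: [-0.9, -0.0, 0.2]
opening: 0.566
```

Run:
```python
from h import *
plan(.43838,-.39653,.0025,48.15)
```

```text
t=25.40 tcp [ 0.4384 -0.3966  0.0033] jaw 48.2 tilt [ 7.3e-03 -9.0e-04 -1.0e+00] op 0.566 F [-0.9 -0.   0.2] j6 -1.70
SHIFT [0.1 0.  0.8] TURN 0.0
```

Call:
send_rows --pt "50 0 0 0.9 0" --pt "40 0 0 0.9 0" --pt "24 0 0 0.9 0" --pt "24 0 0 0.9 0" --pt "24 0 0 0.9 0" --pt "24 0 0 0.9 0"

```text
clock: 26.15
ee_pos: [0.4384, -0.3966, 0.0024]
eef_rot: [1.119, 2.928, 0.003]
force: [0.8, -0.4, 0.3]
opening: 0.338
```

Run:
```python
from h import *
plan(.43838,-.39653,.0025,48.15)
```

```text
t=26.15 tcp [ 0.4384 -0.3966  0.0024] jaw 48.2 tilt [ 7.2e-03 -9.0e-04 -1.0e+00] op 0.338 F [ 0.8 -0.4  0.3] j6 -1.70
SHIFT [ 0.1 -0.  -0.1] TURN 0.0
```

Call:
send_rows --pt "24 0 0 -15 0" --pt "24 0 0 -60 0" --pt "24 0 0 -120 0" --pt "24 0 0 -140 0" --pt "24 0 0 -140 0"

```text
clock: 26.78
ee_pos: [0.4385, -0.3977, 0.1453]
eef_rot: [1.117, 2.924, -0.001]
force: [0.6, 0.5, -1.5]
opening: 0.34
```

Run:
```python
from h import *
plan(.5539,.1774,.12,11.2); snap("wrist","w16")
```

```text
t=26.77 tcp [ 0.4385 -0.3977  0.1453] jaw 48.2 tilt [ 0.0107 -0.0049 -0.9999] op 0.340 F [ 0.6  0.5 -1.5] j6 -1.70
SHIFT [297.8 505.4  23.7] TURN 37.0
```

View pics/w16.png

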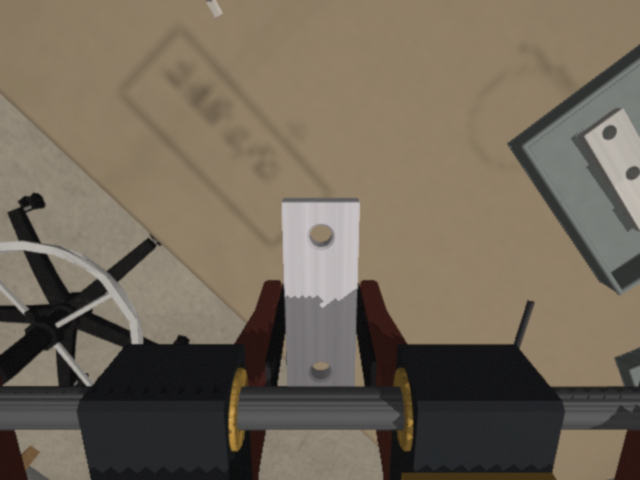

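Call:
send_rows --pt "24 30 50 0 4" --pt "24 59 101 0 8" --pt "24 89 151 0 12" --pt "24 119 202 0 15" --pt "24 149 252 0 19" --pt "24 179 303 0 22" --pt "24 209 353 0 26" --pt "24 239 404 0 30" --pt "24 268 455 0 34" --pt "24 298 505 0 37" --pt "24 298 505 20 37" --pt "24 298 505 24 37" --pt "24 298 505 24 37" --pt "24 298 505 24 37" --pt "24 298 505 24 37"

```text
clock: 28.7
ee_pos: [0.553, 0.1777, 0.1196]
eef_rot: [1.99, 2.419, 0.007]
force: [0.2, -0.8, -1.1]
opening: 0.333
```

Run:
```python
from h import *
plan(.5539,.1774,.06,11.2); snap("wrist","w17")
```

```text
t=28.70 tcp [0.553  0.1777 0.1196] jaw 11.1 tilt [ 0.0094 -0.0022 -1.    ] op 0.333 F [ 0.2 -0.8 -1.1] j6 0.00
SHIFT [-0.2  0.3 59.6] TURN -0.1
```

View pics/w17.png

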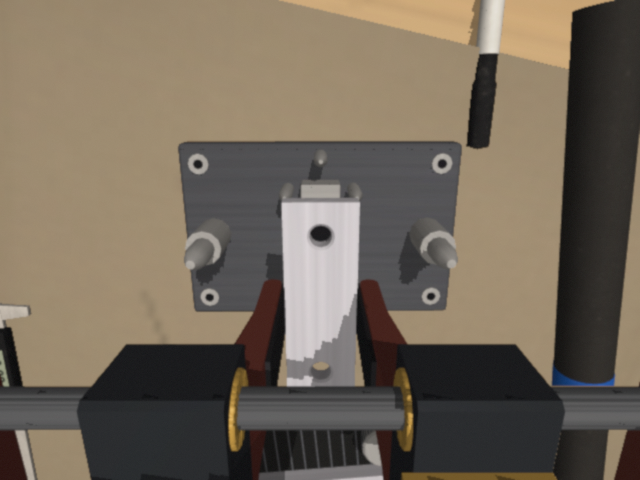

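Call:
send_rows --pt "24 -0.2 0.3 35 -0.1" --pt "24 -0.2 0.3 60 -0.1" --pt "24 -0.2 0.3 67 -0.1" --pt "24 -0.2 0.3 67 -0.1" --pt "24 -0.2 0.3 67 -0.1" --pt "24 -0.2 0.3 67 -0.1"

```text
clock: 29.5
ee_pos: [0.5547, 0.1777, 0.0536]
eef_rot: [1.987, 2.42, 0.009]
force: [-0.9, 0.2, -1.4]
opening: 0.335
```

Run:
```python
from h import *
plan(.5539,.1774,.036,11.2); snap("wrist","w18")
```

```text
t=29.50 tcp [0.5547 0.1777 0.0536] jaw 11.2 tilt [ 0.0112 -0.0017 -0.9999] op 0.335 F [-0.9  0.2 -1.4] j6 0.00
SHIFT [-0.1 -1.  17.6] TURN 0.0
```

View pics/w18.png

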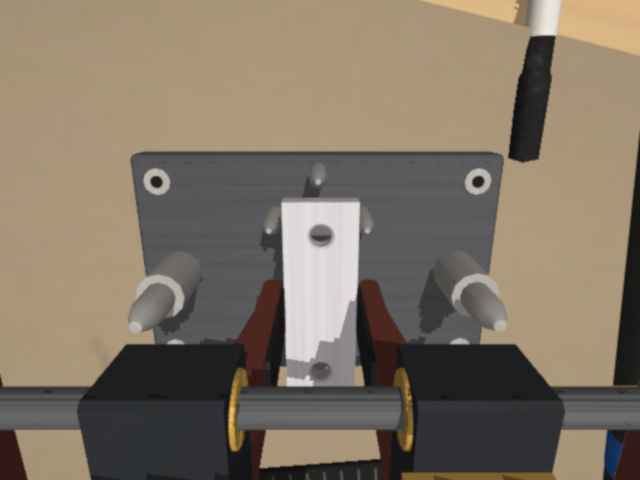

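Run:
```python
from h import *
crop("w18",240,150,400,300,5,"w18c")
```

```text
(no output)
```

View pics/w18c.png

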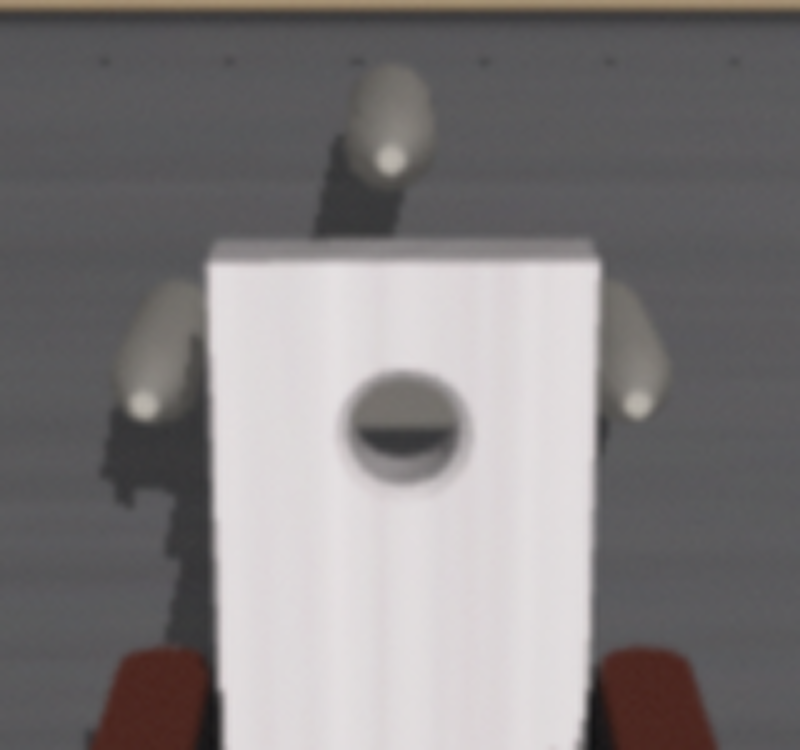

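Run:
```python
from h import *
c=load("w18")
d=P(c,318.2,182.3,.0455); e=P(c,320.5,202,.0592); ey=np.array([-np.sin(np.radians(11.2)),np.cos(np.radians(11.2)),0])
print(d,e,"gap tip-axis to end (want 6)",(d-e)@ey*1000)
s=[P(c,240+144/5,150+406/5,.0455),P(c,240+638/5,150+406/5,.0455)];print((s[0]+s[1])/2,np.linalg.norm(s[0]-s[1]), "want 15:",((s[0]+s[1])/2-e)@ey*-1000)
```

```text
[0.54428037 0.22718932 0.0455    ] [0.54604938 0.22229108 0.0592    ] gap tip-axis to end (want 6) 5.148553050689475
[0.54831854 0.20661115 0.0455    ] 0.04202893558814381 want 15: 15.822056216946551
```

Call:
send_rows --pt "24 -0.7 -1.0 2 0" --pt "24 -0.7 -1.1 6 0" --pt "24 -0.7 -1.2 11 0" --pt "24 -0.7 -1.2 15 0" --pt "24 -0.7 -1.2 17 0" --pt "24 -0.7 -1.2 17 0" --pt "24 -0.7 -1.2 17 0" --pt "24 -0.7 -1.2 17 0"

```text
clock: 30.55
ee_pos: [0.5535, 0.1767, 0.0365]
eef_rot: [1.988, 2.421, 0.008]
force: [-1.3, 0.4, 1.0]
opening: 0.336
```

Run:
```python
from h import *
plan(.5539,.1774,.0364,11.2); snap("wrist","w19");crop("w19",200,150,440,330,3.3,"w19c")
```

```text
t=30.55 tcp [0.5535 0.1767 0.0365] jaw 11.2 tilt [ 0.0106 -0.0019 -0.9999] op 0.336 F [-1.3  0.4  1. ] j6 0.00
SHIFT [0.6 0.5 0.1] TURN 0.0
```

View pics/w19c.png

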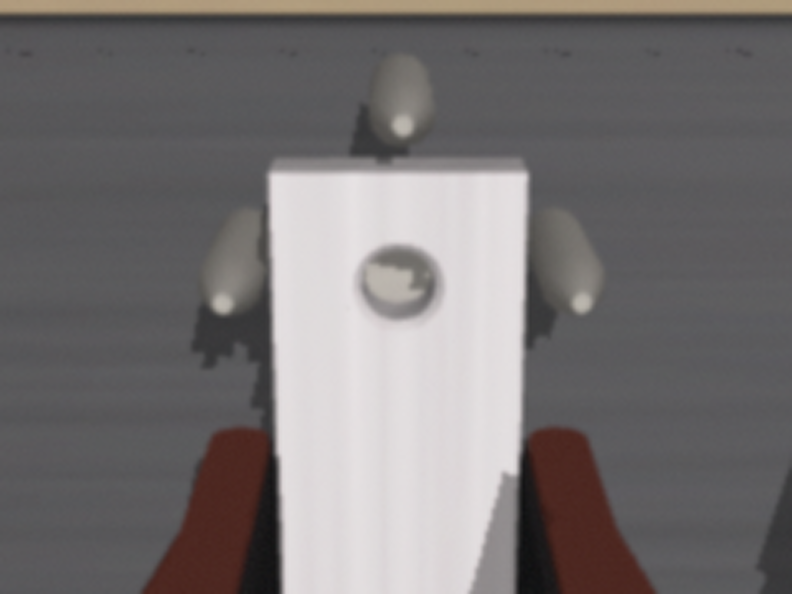

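Call:
send_rows --pt "30 0 0 0.2 0" --pt "36 0 0 0.2 0" --pt "46 0 0 0.2 0" --pt "46 0 0 0.2 0" --pt "46 0 0 -5 0" --pt "46 0 0 -30 0" --pt "46 0 0 -70 0" --pt "46 0 0 -80 0" --pt "46 0 0 -80 0"

```text
clock: 31.72
ee_pos: [0.5531, 0.1769, 0.117]
eef_rot: [1.987, 2.42, 0.01]
force: [-0.3, 0.4, -0.3]
opening: 0.521
```

Run:
```python
from h import *
plan(.6048,-.0491,.12,-73.7); snap("wrist","w20");crop("w20",150,120,490,345,2.3,"w20c")
```

```text
t=31.73 tcp [0.5531 0.1769 0.117 ] jaw 11.2 tilt [ 0.0124 -0.0016 -0.9999] op 0.521 F [-0.3  0.4 -0.3] j6 -0.00
SHIFT [-231.8    6.7   -2. ] TURN 84.9
```

View pics/w20c.png

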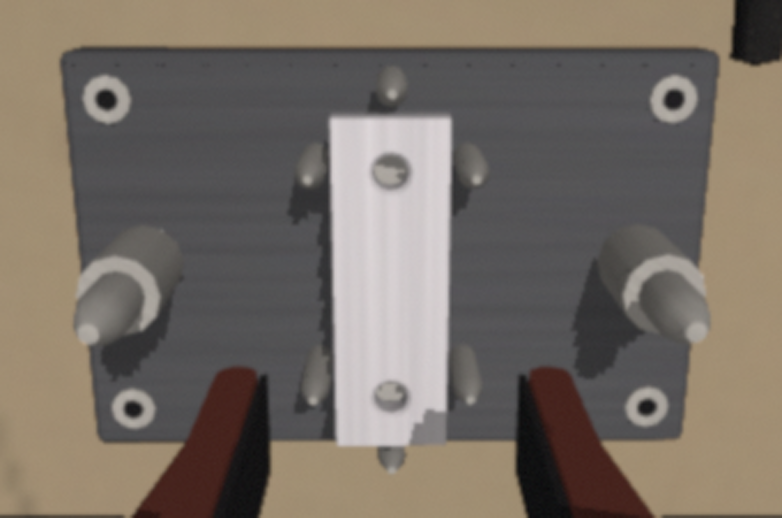

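Run:
```python
from h import *
c=load("w20")
for u,v in [(320,180),(305,230),(335,230),(320,250),(302,300),(335,290)]: print(P(c,u,v).round(4))
```

```text
[0.5463 0.216  0.0409]
[0.5433 0.1853 0.0422]
[0.5607 0.1886 0.0417]
[0.5543 0.1749 0.0427]
[0.5497 0.14   0.042 ]
[0.5686 0.1505 0.0419]
```

Call:
send_rows --pt "56 -40 1 0 10" --pt "60 -90 2 0 20" --pt "60 -150 4 0 31" --pt "60 -200 6 0 42" --pt "60 -231.8 6.7 0 52" --pt "60 -231.8 6.7 0 62" --pt "60 -231.8 6.7 0 72" --pt "60 -231.8 6.7 0 84.9" --pt "60 -231.8 6.7 20 84.9" --pt "60 -231.8 6.7 50 84.9" --pt "60 -231.8 6.7 70 84.9" --pt "60 -231.8 6.7 70 84.9" --pt "60 -231.8 6.7 70 84.9" --pt "60 -231.8 6.7 70 84.9"

```text
clock: 33.52
ee_pos: [0.6054, -0.0495, 0.0478]
eef_rot: [3.106, 0.445, 0.018]
force: [0.5, 0.1, 0.3]
opening: 0.684
```

Run:
```python
from h import *
plan(.6048,-.0491,.0065,-73.7); snap("wrist","w21")
```

```text
t=33.52 tcp [ 0.6054 -0.0495  0.0478] jaw -73.7 tilt [ 0.0117 -0.0022 -0.9999] op 0.684 F [0.5 0.1 0.3] j6 1.09
SHIFT [-0.8 -0.8 41.3] TURN 0.0
```

View pics/w21.png

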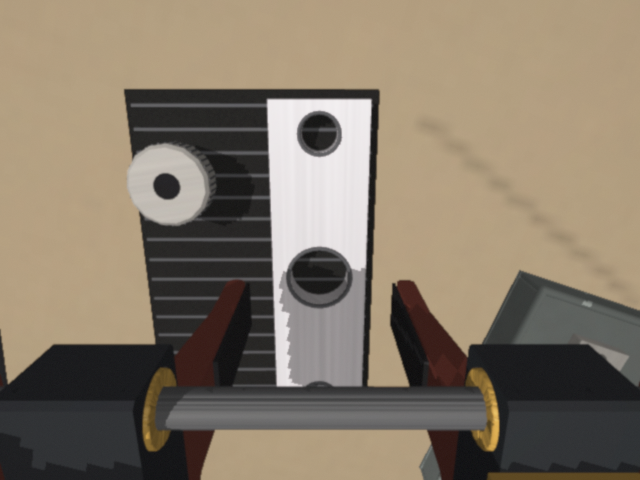

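Call:
send_rows --pt "60 -0.8 -0.8 22 0" --pt "60 -0.8 -0.8 37 0" --pt "60 -0.8 -0.8 41 0" --pt "60 -0.8 -0.8 41 0" --pt "60 -0.8 -0.8 41 0" --pt "60 -0.8 -0.8 41 0"

```text
clock: 34.33
ee_pos: [0.6053, -0.0492, 0.0074]
eef_rot: [3.106, 0.445, 0.019]
force: [0.0, 0.2, 0.3]
opening: 0.682
```

Run:
```python
from h import *
plan(.6048,-.0491,.0065,-73.7)
```

```text
t=34.33 tcp [ 0.6053 -0.0492  0.0074] jaw -73.7 tilt [ 0.0128 -0.0024 -0.9999] op 0.682 F [0.  0.2 0.3] j6 1.09
SHIFT [-0.5 -0.2  0.9] TURN 0.0
```

Call:
send_rows --pt "60 -0.5 -0.2 0.9 0" --pt "50 -0.5 -0.2 0.9 0" --pt "40 -0.5 -0.2 0.9 0" --pt "40 -0.5 -0.2 0.9 0" --pt "40 -0.5 -0.2 0.9 0" --pt "40 -0.5 -0.2 0.9 0"

```text
clock: 35.08
ee_pos: [0.6048, -0.0491, 0.0066]
eef_rot: [3.106, 0.445, 0.019]
force: [-0.5, 0.2, 2.5]
opening: 0.521
```

Run:
```python
from h import *
plan(.5538,.1772,.0483,-78.8)
```

```text
t=35.08 tcp [ 0.6048 -0.0491  0.0066] jaw -73.7 tilt [ 0.0129 -0.0024 -0.9999] op 0.521 F [-0.5  0.2  2.5] j6 1.09
SHIFT [  15.1 -231.3  -42.9] TURN 5.1
```

Call:
send_rows --pt "40 0 0 -10 0" --pt "40 0 0 -40 0" --pt "40 0 0 -80 0" --pt "40 0 0 -125 1" --pt "40 3 -50 -125 2" --pt "40 7 -110 -125 3" --pt "40 11 -170 -125 4" --pt "40 14 -231 -125 5.1" --pt "40 14 -231 -110 5.1" --pt "40 14 -231 -90 5.1" --pt "40 14 -231 -90 5.1" --pt "40 14 -231 -90 5.1" --pt "40 14 -231 -90 5.1"

```text
clock: 36.7
ee_pos: [0.553, 0.1762, 0.0961]
eef_rot: [3.123, 0.306, 0.022]
force: [-0.0, -0.5, -2.6]
opening: 0.519
```

Run:
```python
from h import *
plan(.5538,.1772,.0483,-78.8); snap("wrist","w22")
```

```text
t=36.70 tcp [0.553  0.1762 0.0961] jaw -78.8 tilt [ 0.0141 -0.0022 -0.9999] op 0.519 F [-0.  -0.5 -2.6] j6 1.57
SHIFT [ 0.4 -1.  47.8] TURN -0.0
```

View pics/w22.png

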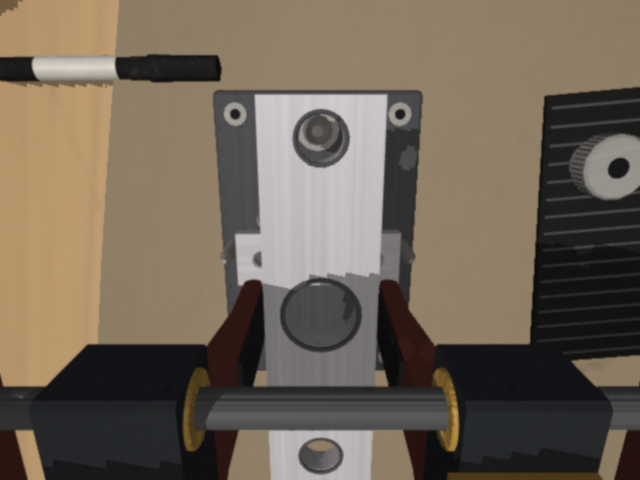

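Call:
send_rows --pt "40 0.4 -1 10 0" --pt "40 0.4 -1 17 0" --pt "40 0.4 -1 17 0" --pt "40 0.4 -1 17 0" --pt "40 0.4 -1 17 0"

```text
clock: 37.38
ee_pos: [0.5535, 0.1775, 0.0792]
eef_rot: [3.123, 0.306, 0.022]
force: [-0.2, 0.8, -3.2]
opening: 0.521
```

Run:
```python
from h import *
plan(.5538,.1772,.0483,-78.8); snap("wrist","w23");crop("w23",240,80,400,360,2.7,"w23c")
```

```text
t=37.38 tcp [0.5535 0.1775 0.0792] jaw -78.8 tilt [ 0.0145 -0.0021 -0.9999] op 0.521 F [-0.2  0.8 -3.2] j6 1.57
SHIFT [-0.2  0.2 30.9] TURN -0.0
```

View pics/w23c.png

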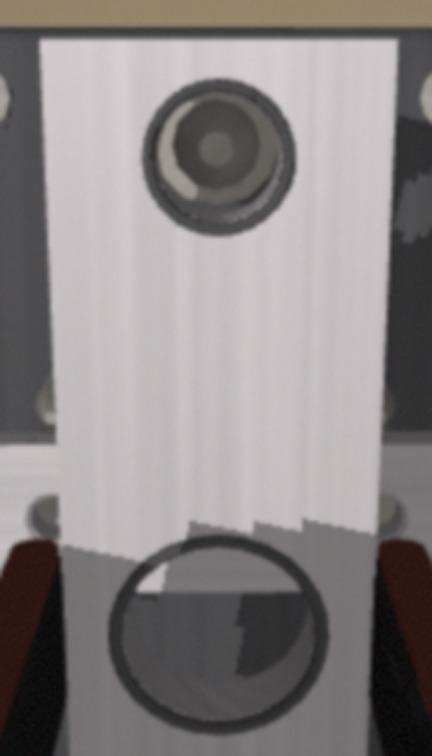

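Run:
```python
from h import *
c=load("w23")
p=lambda u,v,z:P(c,240+u/2.7,80+v/2.7,z)
print((p(219,157,.0899)-p(217,148,.073))*1000, p(217,148,.073)-np.array([.07*np.cos(np.radians(11.2)),.07*np.sin(np.radians(11.2)),0]))
```

```text
[-0.28506012 -0.23970436 16.9       ] [0.55399799 0.17710295 0.073     ]
```

Aligned to about 0.3 mm. Lowering onto the shoulders.

Call:
send_rows --pt "40 0 0.1 5 0" --pt "40 0 0.1 10 0" --pt "40 0 0.1 15 0" --pt "40 0 0.1 20 0" --pt "40 0 0.1 25 0" --pt "40 0 0.1 28 0" --pt "40 0 0.1 28 0" --pt "40 0 0.1 28 0"

```text
clock: 38.42
ee_pos: [0.5541, 0.1773, 0.0514]
eef_rot: [3.123, 0.306, 0.023]
force: [-0.5, 0.5, -2.3]
opening: 0.522
```

Run:
```python
from h import *
plan(.5538,.1772,.0483,-78.8); snap("wrist","w24")
```

```text
t=38.42 tcp [0.5541 0.1773 0.0514] jaw -78.8 tilt [ 0.0148 -0.0021 -0.9999] op 0.522 F [-0.5  0.5 -2.3] j6 1.57
SHIFT [-0.3  0.   3.1] TURN -0.0
```

View pics/w24.png

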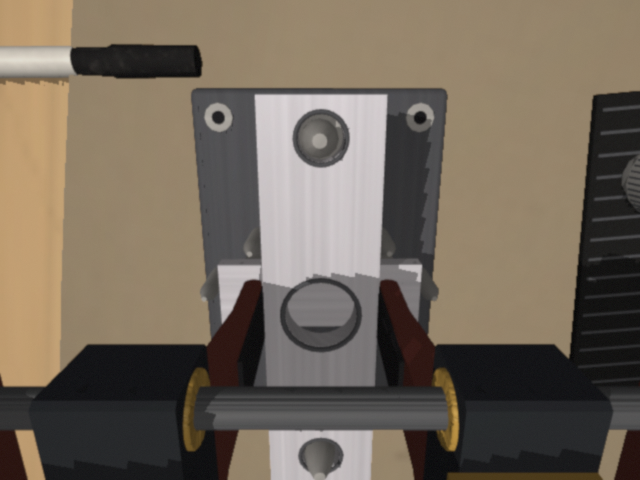

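Call:
send_rows --pt "40 -0.3 0 1.5 0" --pt "40 -0.3 0 3 0" --pt "40 -0.3 0 3 0" --pt "40 -0.3 0 3 0" --pt "40 -0.3 0 3 0"

```text
clock: 39.1
ee_pos: [0.554, 0.1773, 0.0485]
eef_rot: [3.123, 0.306, 0.023]
force: [-0.1, 0.1, -1.3]
opening: 0.523
```

Run:
```python
from h import *
plan(.5538,.1772,.0483,-78.8)
```

```text
t=39.10 tcp [0.554  0.1773 0.0485] jaw -78.8 tilt [ 0.0151 -0.002  -0.9999] op 0.523 F [-0.1  0.1 -1.3] j6 1.57
SHIFT [-0.2  0.   0.2] TURN -0.0
```

Releasing and backing off to check.

Call:
send_rows --pt "40 -0.2 0 0.5 0" --pt "48 -0.2 0 0.5 0" --pt "56 -0.2 0 0.2 0" --pt "60 -0.2 0 0 0" --pt "60 -0.2 0 -5 0" --pt "60 -0.2 0 -25 0" --pt "60 -0.2 0 -60 0" --pt "60 -0.2 0 -75 0" --pt "60 -0.2 0 -75 0"

```text
clock: 40.22
ee_pos: [0.5535, 0.1776, 0.1246]
eef_rot: [3.123, 0.306, 0.027]
force: [-1.0, 0.1, -0.0]
opening: 0.682
```

Run:
```python
from h import *
plan(.6337,.0275,.09,-73.7); c=snap("wrist","w25");crop("w25",180,80,460,380,2,"w25c")
for u,v in [(300,130),(300,200),(290,300),(345,160),(340,340)]: print(u,v,P(c,u,v).round(4))
```

```text
t=40.23 tcp [0.5535 0.1776 0.1246] jaw -78.8 tilt [ 0.0177 -0.0015 -0.9998] op 0.682 F [-1.   0.1 -0. ] j6 1.57
SHIFT [ 48.9 162.6  36.2] TURN -5.1
300 130 [0.6205 0.2011 0.0601]
300 200 [0.583  0.1943 0.0585]
290 300 [0.5219 0.1893 0.0585]
345 160 [0.6093 0.1741 0.0568]
340 340 [0.5009 0.1543 0.0578]
```

View pics/w25c.png

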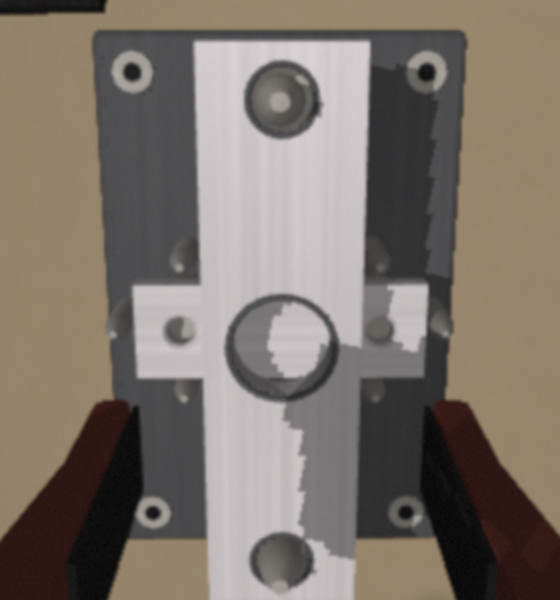

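Call:
send_rows --pt "56 16 54 0 -2" --pt "56 33 108 0 -4" --pt "56 48.9 162.6 10 -5.1" --pt "52 48.9 162.6 45 -5.1" --pt "52 48.9 162.6 60 -5.1" --pt "52 48.9 162.6 60 -5.1" --pt "52 48.9 162.6 60 -5.1" --pt "52 48.9 162.6 60 -5.1"

```text
clock: 41.28
ee_pos: [0.6338, 0.0278, 0.0663]
eef_rot: [3.105, 0.446, 0.027]
force: [0.6, -0.1, 0.5]
opening: 0.594
```

Run:
```python
from h import *
plan(.6337,.0275,.0214,-73.7); c=snap("wrist","w26")
```

```text
t=41.27 tcp [0.6338 0.0278 0.0663] jaw -73.7 tilt [ 0.0176 -0.002  -0.9998] op 0.594 F [ 0.6 -0.1  0.5] j6 1.22
SHIFT [-0.9 -0.  44.8] TURN 0.0
```

View pics/w26.png

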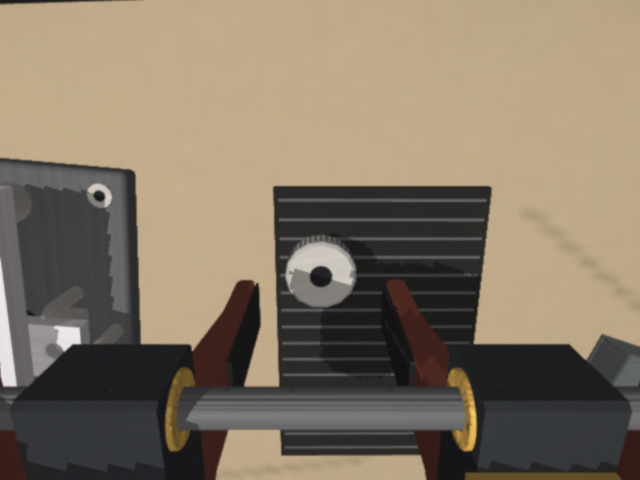

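Call:
send_rows --pt "52 -0.9 0 22 0" --pt "52 -0.9 0 40 0" --pt "52 -0.9 0 45 0" --pt "52 -0.9 0 45.5 0" --pt "52 -0.9 0 45.5 0" --pt "52 -0.9 0 45.5 0" --pt "42 -0.9 0 45.5 0" --pt "30 -0.9 0 45.5 0" --pt "30 -0.9 0 45.5 0" --pt "30 -0.9 0 45.5 0"

```text
clock: 42.58
ee_pos: [0.6338, 0.0274, 0.0209]
eef_rot: [3.105, 0.446, 0.027]
force: [-0.5, -0.1, 2.7]
opening: 0.394
```

Run:
```python
from h import *
plan(.6337,.0275,.0214,-73.7)
```

```text
t=42.58 tcp [0.6338 0.0274 0.0209] jaw -73.7 tilt [ 0.0178 -0.0021 -0.9998] op 0.394 F [-0.5 -0.1  2.7] j6 1.22
SHIFT [-0.1 -0.1 -0.5] TURN 0.0
```

Call:
send_rows --pt "30 0 0 -10 0" --pt "30 0 0 -50 0" --pt "30 0 0 -100 0" --pt "30 0 0 -130 0" --pt "30 0 0 -130 0"

```text
clock: 43.2
ee_pos: [0.6336, 0.0276, 0.1541]
eef_rot: [3.104, 0.446, 0.037]
force: [0.6, -0.4, -1.5]
opening: 0.398
```

Run:
```python
from h import *
plan(.5537,.1771,.0850,-78.8)
```

```text
t=43.20 tcp [0.6336 0.0276 0.1541] jaw -73.7 tilt [ 0.0239 -0.0024 -0.9997] op 0.398 F [ 0.6 -0.4 -1.5] j6 1.22
SHIFT [ -36.1 -166.6   66.8] TURN 5.1
```

Run:
```python
from h import *
for i in range(6):
    ctrl.read_camera("wrist"); plan(.5537,.1771,.0850,-78.8)
```

```text
t=43.25 tcp [0.6321 0.0276 0.1519] jaw -73.7 tilt [ 0.0201 -0.0022 -0.9998] op 0.397 F [-0.2  0.6 -1.8] j6 1.22
SHIFT [ -34.4 -166.    65. ] TURN 5.1
t=43.30 tcp [0.631  0.0277 0.1504] jaw -73.7 tilt [ 0.0173 -0.002  -0.9998] op 0.398 F [-0.  -0.2 -1. ] j6 1.22
SHIFT [ -33.2 -165.6   63.8] TURN 5.1
t=43.35 tcp [0.6303 0.0277 0.1495] jaw -73.7 tilt [ 0.0155 -0.0019 -0.9999] op 0.397 F [-0.6  0.6 -1.1] j6 1.22
SHIFT [ -32.4 -165.3   63.1] TURN 5.1
t=43.40 tcp [0.6301 0.0277 0.1491] jaw -73.7 tilt [ 0.0147 -0.0019 -0.9999] op 0.401 F [ 0.  -0.2 -0.8] j6 1.22
SHIFT [ -32.2 -165.2   62.7] TURN 5.1
t=43.45 tcp [0.6301 0.0277 0.149 ] jaw -73.7 tilt [ 0.0144 -0.0018 -0.9999] op 0.398 F [-0.1  0.4 -0.6] j6 1.22
SHIFT [ -32.2 -165.2   62.6] TURN 5.1
t=43.50 tcp [0.6303 0.0277 0.1491] jaw -73.7 tilt [ 0.0146 -0.0019 -0.9999] op 0.398 F [ 0.5  0.5 -0.8] j6 1.22
SHIFT [ -32.4 -165.3   62.7] TURN 5.1
```

Call:
send_rows --pt "30 -11 -55 0 2" --pt "30 -22 -110 0 4" --pt "30 -32.3 -165.2 20 5.1" --pt "30 -32.3 -165.2 50 5.1" --pt "30 -32.3 -165.2 62 5.1" --pt "30 -32.3 -165.2 62 5.1" --pt "30 -32.3 -165.2 62 5.1" --pt "30 -32.3 -165.2 62 5.1" --pt "30 -32.3 -165.2 62 5.1"

```text
clock: 44.62
ee_pos: [0.5544, 0.1768, 0.0864]
eef_rot: [3.123, 0.306, 0.025]
force: [-0.3, -0.2, -0.3]
opening: 0.398
```

Run:
```python
from h import *
plan(.5537,.1771,.0609,-78.8); c=snap("wrist","w27")
```

```text
t=44.62 tcp [0.5544 0.1768 0.0864] jaw -78.8 tilt [ 0.0159 -0.0016 -0.9999] op 0.398 F [-0.3 -0.2 -0.3] j6 1.57
SHIFT [-1.  -0.5 25.5] TURN -0.0
```

View pics/w27.png

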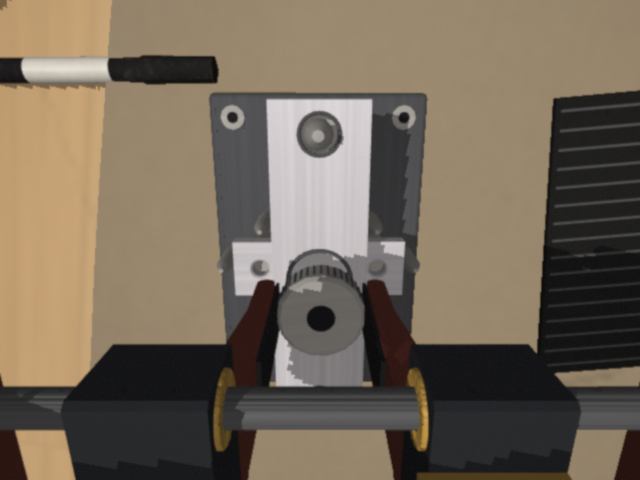

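Call:
send_rows --pt "30 -0.9 -0.5 4 0" --pt "30 -0.9 -0.5 8 0" --pt "30 -0.9 -0.5 8 0" --pt "30 -0.9 -0.5 8 0"

```text
clock: 45.18
ee_pos: [0.5533, 0.1772, 0.0781]
eef_rot: [3.123, 0.307, 0.024]
force: [1.2, -0.3, -1.2]
opening: 0.4
```

Run:
```python
from h import *
plan(.5537,.1771,.0609,-78.8)
```

```text
t=45.17 tcp [0.5533 0.1772 0.0781] jaw -78.8 tilt [ 0.0154 -0.0017 -0.9999] op 0.400 F [ 1.2 -0.3 -1.2] j6 1.57
SHIFT [ 0.1  0.1 17.2] TURN 0.0
```

Call:
send_rows --pt "30 0.1 0 3 0" --pt "30 0.1 0 6 0" --pt "30 0.1 0 9 0" --pt "30 0.1 0 12 0" --pt "30 0.1 0 14 0" --pt "30 0.1 0 14 0" --pt "30 0.1 0 14 0"

```text
clock: 46.05
ee_pos: [0.5537, 0.1772, 0.0642]
eef_rot: [3.123, 0.307, 0.024]
force: [-0.3, 0.7, -0.3]
opening: 0.396
```

Run:
```python
from h import *
plan(.5537,.1771,.0609,-78.8); print(ctrl.state()["ft_torque"])
```

```text
t=46.05 tcp [0.5537 0.1772 0.0642] jaw -78.8 tilt [ 0.0155 -0.0017 -0.9999] op 0.396 F [-0.3  0.7 -0.3] j6 1.57
SHIFT [-0.1  0.1  3.3] TURN 0.0
[ 0.03195986  0.03623931 -0.03432111]
```

Entered the hole with no contact force (nose about 11 mm in). Last 3 mm, then release.

Call:
send_rows --pt "30 -0.1 0 1.5 0" --pt "30 -0.1 0 3 0" --pt "30 -0.1 0 3.2 0" --pt "30 -0.1 0 3.2 0" --pt "30 -0.1 0 3.2 0"

```text
clock: 46.68
ee_pos: [0.5537, 0.1772, 0.061]
eef_rot: [3.123, 0.307, 0.024]
force: [1.0, 0.3, -1.0]
opening: 0.394
```

Run:
```python
from h import *
plan(.5537,.1771,.0609,-78.8)
```

```text
t=46.67 tcp [0.5537 0.1772 0.061 ] jaw -78.8 tilt [ 0.0156 -0.0017 -0.9999] op 0.394 F [ 1.   0.3 -1. ] j6 1.57
SHIFT [0.  0.1 0.1] TURN 0.0
```

Call:
send_rows --pt "36 0 0 0.2 0" --pt "42 0 0 0.2 0" --pt "50 0 0 0.2 0" --pt "56 0 0 0 0" --pt "60 0 0 -5 0" --pt "60 0 0 -25 0" --pt "60 0 0 -60 0" --pt "60 0 0 -100 0" --pt "60 0 0 -110 0" --pt "60 0 0 -110 0" --pt "60 0 0 -110 0"

```text
clock: 48.05
ee_pos: [0.5508, 0.1771, 0.1695]
eef_rot: [3.123, 0.307, 0.02]
force: [0.5, -0.3, 1.0]
opening: 0.683
```

Run:
```python
from h import *
plan(.5537,.1771,.0609,-78.8); c=snap("wrist","w28"); snap("scene","s2"); crop("s2",220,170,460,350,3.3,"s2c")
m=c["range_z"]
for u,v in [(305,245),(330,230),(330,250),(300,150),(330,190),(300,300),(330,300)]: print(u,v,P(c,u,v).round(4))
```

```text
t=48.05 tcp [0.5508 0.1771 0.1695] jaw -78.8 tilt [ 0.013  -0.0022 -0.9999] op 0.683 F [ 0.5 -0.3  1. ] j6 1.57
SHIFT [1.500e+00 1.000e-01 1.086e+02] TURN 0.0
305 245 [0.5449 0.1855 0.0732]
330 230 [0.5578 0.1714 0.0725]
330 250 [0.5449 0.1688 0.0739]
300 150 [0.603  0.1999 0.059 ]
330 190 [0.5812 0.1758 0.0594]
300 300 [0.4991 0.181  0.0592]
330 300 [0.503  0.1599 0.0587]
```

View pics/w28.png

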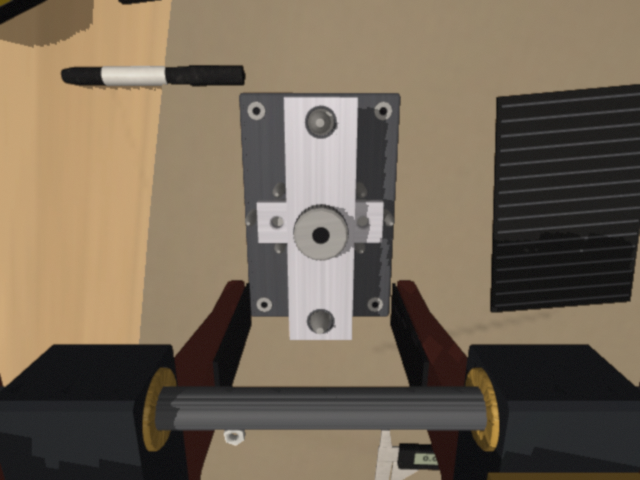

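View pics/s2c.png

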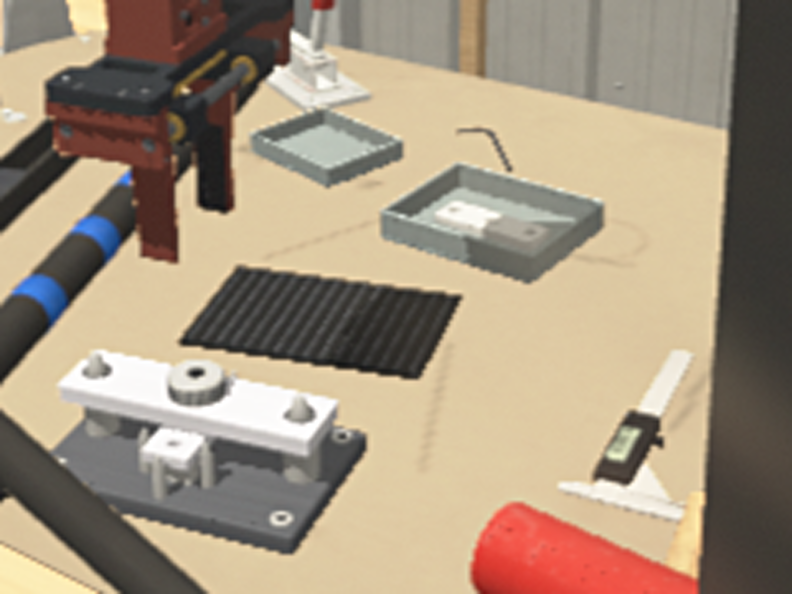

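Both views show everything seated: bush head top at z ≈ 73 mm, bush plate top at ≈ 59 mm, and the drilled plate flat in the tray. The gripper is clear, so I'm handing in.

Run:
```python
from plant import ctrl
print(ctrl.close_job(), ctrl.state()["clock"])
```

```text
the job is handed in; nothing more can be done
the job is handed in; nothing more can be done
```

The plate change is done and handed in at about 48 s of the 131 s allowed. I stood the bush and laid the bush plate on the mat, put the drilled plate in the larger tray, and loaded the blank. Then I put back the bush plate and last the bush.

**Last checks (wrist and scene cameras):**
- **Bush:** head top reads 72.5–73.9 mm, against 73 mm when seated.
- **Bush plate:** top reads 58.7–59.4 mm, against 59 mm, with both pins through their holes.
- **Blank:** centred between all six dowels. Its top read 41–43 mm, against 42 mm, before the bush plate covered it.
- **Drilled plate:** lies flat in the larger tray.
- **Bystanders:** I never touched the hex key or the marker.

**Disagreements:** while I worked, the tool tilted slowly, to about 1° by the end (1.4° for a moment during one lift). I corrected positions for it, and the forces I read stayed below 6 N. The early high-up wrist pictures gave off-centre sizes about 2–3% too small, so I measured again from close up for every fit.

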